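Change over the chair-spindle jig

ROBOT

A 7-joint arm with a two-finger parallel gripper is mounted at the origin on the work surface. World frame = base frame: x ahead of the robot, y to its left, z up, the work surface at z = 0. Lengths are in mm, angles in rad, forces in N, time in s.
With the tool pointing down it reaches from about 425 to 950 mm from the base axis. Payload 4.7 kg.
Tool frame: the origin (TCP) lies at the very end of the fingers, on their centre line; the grasp point (between the pads) lies 19 mm behind it (ctrl.grip_depth is the distance from the TCP to the grasp point, in mm); z points along the fingers, y is the line along which they close (so a half turn about z gives the same grasp; the last joint's range is limited). The gripper opens to 87 mm and grips with 3 to 60 N. Pads are 19 mm wide; open, the fingers measure 117 mm over their backs; the gripper's body (75 mm by 190 mm) begins 51 mm behind the grasp point.
Start: joints at [1.209, 0.469, -0.049, 1.532, 0.024, 1.141, -0.082], TCP at [220.563, -637.966, 222.573] pointing down, gripper open.
Joint ranges: [-2.59, 2.59], [-0.33, 1.99], [-1.39, 1.29], [0.1, 2.45], [-1.04, 4.18], [0.21, 1.99], [-2.66, 2.66]. Speed limits (rad/s): [2.57, 2.57, 3.14, 3.14, 3.14, 3.14, 3.14].

INTERFACE

Orientations are given as a rotation vector (axis times angle).
In Python, from rig import ctrl gives the robot as it stands.
- The arm moves only by the shell command python3 -m handwheel 'ROWS'. ROWS is JSON, a list of rows, each an object with "hand": the opening, from -1 (shut) to 1 (fully open); "dp": the shift along the tool's x, y, z in m, a list of three; "rot": the turn, a rotation vector about the tool's x, y, z in degrees, a list of three. In form: [{"hand": hand, "dp": [tx, ty, tz], "rot": [ax, ay, az]}, ...]. A call has 1 to 20 rows; each row shifts and turns the commanded pose from where the row before left it, along the tool's axes as they then stand; what a row does not reach is not made up. A row lasts 1/8 s, in which the tool goes at most 62.5 mm and 10.7 degrees, less where a joint would pass 70% of its speed; a pose out of reach is approached as far as the arm can. A call with a gripper value outside its range is refused whole. The fingers move at their own pace and stop on an object; the grip force is fixed at half the most. Time passes only in rows, so rows that do not move let the fingers close. It gives the time, the measured TCP pose, the force, the opening and the grip force at its end, in the units of the state.
- ctrl.sense(): the state, without advancing time (a new reading comes with each control period).
- ctrl.camera(name): name is "side" or "top" or "wrist"; returns a dict with "image" (480x640x3 uint8, red, green, blue), "fovy" (degrees; the focal length in pixels is half the picture's height over the tangent of half this angle, whatever the lens; pixels are square), "cx", "cy" (the principal point, pixels), "extrinsics" (4x4, takes a point from world to camera coordinates); the wrist camera has in their place "hand_eye" (4x4, takes a point from camera to tool coordinates, whose origin is the TCP and whose axes are the flange's). Camera axes: x right, y down, z forward; pixel columns grow to the right and rows downward; lengths in mm; the calibration is good to about 2 mm. A picture is of the moment at which its call begins: read the wrist's pose just before it. There is no depth.
- ctrl.sign_off(): hands the job in; it is judged then, once.
The state is a dict: "time": time; "joints": joint angles; "qd": joint speeds; "joint_torque": joint torques, N m; "ee_pos": TCP position; "tcp_rot": TCP orientation; "ft_force": force on the tool from outside, world axes, zero at the start; "moment": the same for the moment, N m; "width": finger opening in mm; "grasp_force": force on a finger pad.
Only numpy, scipy, OpenCV 4.12 (cv2) and the standard library are available. Lean on these libraries where they do the work, as an engineer would, in place of code of your own. Each camera call takes 0.05 s, during which the arm holds its last target. There are 200 camera calls.

TASK

Change over the chair-spindle jig: loosen the red wing knob, draw the fence back, move the dark finished spindles into the grey tray, then lay the taped spindles in the numbered pockets in this sequence: red in 1, white in 2, blue in 3, green in 4, black in 5 (1 to 5 pips on the end stop, 1 at the robot's left); skip a spindle that is not on the bench and leave its pocket empty. Finally push the fence up so that every spindle is pressed fully home between fence and end stop, and turn the knob fully tight, leaving the other things on the bench where they are.

Things in the scene. Friction and masses are not known exactly. Their poses are not given: they have to be found in the camera images.
- jig: plywood spindle jig fixed to the bench, 300 x 270 x 12 mm base, five side-by-side pockets 48 mm apart formed by two notched cross rails, a dark end stop (62 mm high) along the far side, the sliding fence on the robot's side. Origin at bench level under the middle of pocket 3; x along the pockets from fence to stop, y towards pocket 1, z up. The stop's face is at x = +60 mm
- fence (a joint): sliding fence (grey bar across all pockets, 30 to 66 mm high, on an aluminium carriage), m: 0 with its face one spindle length (120 mm) from the end stop, growing as it is drawn back towards the robot (jig -x), range -0.010 to 0.055. It starts clamped on the finished spindles. Move it by holding the knob and dragging
- clamp_knob (a joint): angle of the red wing knob on the fence's carriage, rad: 0 fully tight (the fence cannot slide), 1.4 fully loose; grows anticlockwise seen from above (clockwise tightens). It grips the fence below about 0.5
- knob_grip (a point): grip point on the knob's axis, 82 mm above the bench; travels with the fence and turns with the knob. The wing is 60 mm long, 14 mm thick, 57 to 91 mm above the bench, on a hub 34 mm across below 57 mm, and lies along this point's x axis (the jig's x axis at angle 0). The carriage below is 50 mm high; the fence bar begins 35 mm in front of the axis
- pocket1 (a point): pocket 1 of the jig (one pip on the end stop; pocket 1 is leftmost seen from the robot): where the centre of a spindle lies when it is down in the pocket and against the end stop, 42 mm above the bench; x axis along the pocket towards the stop. The notches are 30 mm wide, floors 30 mm and tooth tops 48 mm above the bench; the rails, 16 mm thick, are 80 mm apart, open between
- pocket2 (a point): pocket 2 of the jig (two pips on the end stop; pocket 1 is leftmost seen from the robot): where the centre of a spindle lies when it is down in the pocket and against the end stop, 42 mm above the bench; x axis along the pocket towards the stop. The notches are 30 mm wide, floors 30 mm and tooth tops 48 mm above the bench; the rails, 16 mm thick, are 80 mm apart, open between
- pocket3 (a point): pocket 3 of the jig (three pips on the end stop; pocket 1 is leftmost seen from the robot): where the centre of a spindle lies when it is down in the pocket and against the end stop, 42 mm above the bench; x axis along the pocket towards the stop. The notches are 30 mm wide, floors 30 mm and tooth tops 48 mm above the bench; the rails, 16 mm thick, are 80 mm apart, open between
- pocket4 (a point): pocket 4 of the jig (four pips on the end stop; pocket 1 is leftmost seen from the robot): where the centre of a spindle lies when it is down in the pocket and against the end stop, 42 mm above the bench; x axis along the pocket towards the stop. The notches are 30 mm wide, floors 30 mm and tooth tops 48 mm above the bench; the rails, 16 mm thick, are 80 mm apart, open between
- pocket5 (a point): pocket 5 of the jig (five pips on the end stop; pocket 1 is leftmost seen from the robot): where the centre of a spindle lies when it is down in the pocket and against the end stop, 42 mm above the bench; x axis along the pocket towards the stop. The notches are 30 mm wide, floors 30 mm and tooth tops 48 mm above the bench; the rails, 16 mm thick, are 80 mm apart, open between
- spindle_red: turned chair spindle with red tape round its middle, 120 mm long, 60 g; origin at its centre, x axis along it (both ends alike). Ends 30 mm long are 24 mm square, the middle 60 mm is round, 22 mm across, to be gripped; it lies on the bench with its centre 12 mm up. May be absent.
- spindle_white: turned chair spindle with white tape round its middle, 120 mm long, 60 g; origin at its centre, x axis along it (both ends alike). Ends 30 mm long are 24 mm square, the middle 60 mm is round, 22 mm across, to be gripped; it lies on the bench with its centre 12 mm up. May be absent.
- spindle_blue: turned chair spindle with blue tape round its middle, 120 mm long, 60 g; origin at its centre, x axis along it (both ends alike). Ends 30 mm long are 24 mm square, the middle 60 mm is round, 22 mm across, to be gripped; it lies on the bench with its centre 12 mm up. May be absent.
- spindle_green: turned chair spindle with green tape round its middle, 120 mm long, 60 g; origin at its centre, x axis along it (both ends alike). Ends 30 mm long are 24 mm square, the middle 60 mm is round, 22 mm across, to be gripped; it lies on the bench with its centre 12 mm up. May be absent.
- spindle_black: turned chair spindle with black tape round its middle, 120 mm long, 60 g; origin at its centre, x axis along it (both ends alike). Ends 30 mm long are 24 mm square, the middle 60 mm is round, 22 mm across, to be gripped; it lies on the bench with its centre 12 mm up. May be absent.
- finished_a: finished spindle, stained dark all over, no tape, same shape and sizes as the taped ones (origin at its centre, x axis along it); starts clamped in pocket 2. May be absent (at least one of finished_a, finished_b is there).
- finished_b: finished spindle, stained dark all over, no tape, same shape and sizes as the taped ones (origin at its centre, x axis along it); starts clamped in pocket 4. May be absent (at least one of finished_a, finished_b is there).
- tray: grey open tray fixed on the bench, 170 x 170 x 40 mm outside, walls and floor 5 mm thick; origin under its middle, x and y along its sides
- tape_roll: bystander: roll of masking tape lying flat, 96 mm across, 30 mm high; origin under its middle
- glue: bystander: yellow glue bottle, 170 mm tall, 60 mm across; origin under its middle
- wax_tin: bystander: flat copper-coloured tin, 90 mm across, 55 mm high; origin under its middle
- screw_jar: bystander: glass jar with steel cap, 72 mm across, 85 mm high; origin under its middle
- mallet: bystander: hammer lying flat, handle towards its -x; origin under its middle
- sanding_block: bystander: cork sanding block, 100 x 65 x 35 mm; origin under its middle
- drill: bystander: dark green cordless drill lying on its side, about 200 mm long, 65 mm high; origin under its middle

How it is judged (in metres and radians):
On the way, in this order (a step that is already met when the one before it is completed fails the run):
1. the clamp knob is loosened (past 1.0 rad) (value of joint clamp_knob above 1 rad), for 0.1 s.
2. the fence is drawn back from the stop (at least 20 mm open) (value of joint fence above 0.02 m), for 0.2 s.
3. the finished spindles lie in the tray, released (x of finished_a in the frame of tray between -0.075 and 0.075 m and y of finished_a in the frame of tray between -0.075 and 0.075 m and z of finished_a in the frame of tray between 0 and 0.05 m and contact force between each of finished_a, finished_b and the fingers below 0.3 N and x of finished_b in the frame of tray between -0.075 and 0.075 m and y of finished_b in the frame of tray between -0.075 and 0.075 m and z of finished_b in the frame of tray between 0 and 0.05 m), for 0.3 s.
4. the red spindle lies released in pocket 1 (x of spindle_red in the frame of pocket1 between -0.025 and 0.01 m and y of spindle_red in the frame of pocket1 between -0.007 and 0.007 m and z of spindle_red in the frame of pocket1 between -0.006 and 0.006 m and angle between the x axis of spindle_red and the x axis of pocket1, either way round below 0.12 rad and contact force between spindle_red and the fingers below 0.3 N), for 0.3 s.
5. the white spindle lies released in pocket 2 (x of spindle_white in the frame of pocket2 between -0.025 and 0.01 m and y of spindle_white in the frame of pocket2 between -0.007 and 0.007 m and z of spindle_white in the frame of pocket2 between -0.006 and 0.006 m and angle between the x axis of spindle_white and the x axis of pocket2, either way round below 0.12 rad and contact force between spindle_white and the fingers below 0.3 N), for 0.3 s.
6. the blue spindle lies released in pocket 3 (x of spindle_blue in the frame of pocket3 between -0.025 and 0.01 m and y of spindle_blue in the frame of pocket3 between -0.007 and 0.007 m and z of spindle_blue in the frame of pocket3 between -0.006 and 0.006 m and angle between the x axis of spindle_blue and the x axis of pocket3, either way round below 0.12 rad and contact force between spindle_blue and the fingers below 0.3 N), for 0.3 s.
7. the green spindle lies released in pocket 4 (x of spindle_green in the frame of pocket4 between -0.025 and 0.01 m and y of spindle_green in the frame of pocket4 between -0.007 and 0.007 m and z of spindle_green in the frame of pocket4 between -0.006 and 0.006 m and angle between the x axis of spindle_green and the x axis of pocket4, either way round below 0.12 rad and contact force between spindle_green and the fingers below 0.3 N), for 0.3 s.
8. the black spindle lies released in pocket 5 (x of spindle_black in the frame of pocket5 between -0.025 and 0.01 m and y of spindle_black in the frame of pocket5 between -0.007 and 0.007 m and z of spindle_black in the frame of pocket5 between -0.006 and 0.006 m and angle between the x axis of spindle_black and the x axis of pocket5, either way round below 0.12 rad and contact force between spindle_black and the fingers below 0.3 N), for 0.3 s.
9. the fence is pushed up, every spindle home between it and the stop (value of joint fence between -0.003 and 0.004 m and distance between spindle_red and pocket1 below 0.007 m and distance between spindle_white and pocket2 below 0.007 m and distance between spindle_blue and pocket3 below 0.007 m and distance between spindle_green and pocket4 below 0.007 m and distance between spindle_black and pocket5 below 0.007 m), for 0.2 s.
10. the clamp knob is turned tight (below 0.2 rad) (value of joint clamp_knob below 0.2 rad), for 0.2 s.
At the end, for the whole second after the job is handed in: every spindle present lies at rest in its own pocket with its centre within 7 mm of the pocket's home point, the fence is within -3 to +4 mm of its zero, against the spindles, the finished spindles lie inside the tray, and the knob is tight (below 0.2 rad) (all of step 3 and all of step 9 and linear speed of each of finished_a, finished_b, spindle_red, spindle_white, spindle_blue, spindle_green, spindle_black below 0.02 m/s and value of joint clamp_knob below 0.2 rad); the robot touches nothing.
It fails at once if a bystander is shifted by more than 40 mm (distance of any of tape_roll, glue, wax_tin, screw_jar, mallet, sanding_block, drill from where it was at the start of the episode above 0.04 m).
Of spindle_red, spindle_white, spindle_blue, spindle_green, spindle_black only 3 to 5 are there at a start; the rules pass over those that are not, and their reading is None.
Of finished_a, finished_b only 1 to 2 are there at a start; the rules pass over those that are not, and their reading is None.
At some moment in a run one of spindle_red, spindle_white, spindle_blue, spindle_green, spindle_black may be knocked a few centimetres aside while the robot is not near it.
Once in a run the grip may slacken for a moment while it holds something.
It also fails if it takes over 210 s, if anything falls off the work surface, if the arm or the gripper's body presses on something with over 40 N, if the wrist force passes 120 N, or if a joint passes its speed limit or range.

## Working session

There is one attempt and no reset: what is moved stays moved. The work goes in short steps, Python scripts to look and compute and a shell command to move; the robot and the scene stay as the last step left them, time stands still between calls to the robot, and variables do not carry over. Pictures are saved under pics/ and viewed, at most 14 in all, crops included, and the job is handed in when it is done.

```bash
ls; mkdir -p pics; python3 - <<'E'
from rig import ctrl
import cv2,json,numpy as np
print(ctrl.sense())
for n in("top","side"):
    c=ctrl.camera(n); cv2.imwrite(f"pics/{n}0.png",c["image"][...,::-1])
    print(n,c["fovy"],c["cx"],c["cy"],np.round(c["extrinsics"],4).tolist(),[k for k in c])
E
```

```text
pics
{'time': 0.0, 'joints': array([ 1.20912094,  0.46947531, -0.04862587,  1.53367846,  0.02411663,
        1.14098936, -0.08225536]), 'qd': array([-0.00162072,  0.00027205, -0.0001457 , -0.00185521, -0.00131701,
       -0.00083293,  0.00061253]), 'joint_torque': array([-1.46304278e-04, -5.07969832e+01, -8.04264005e-02, -2.36153179e+01,
       -6.12318981e-02,  3.79505055e-02,  1.86127431e-04]), 'ee_pos': array([ 220.33030719, -637.4011002 ,  221.48324398]), 'tcp_rot': array([-3.09627974e+00, -5.20166197e-01,  6.22182344e-04]), 'ft_force': array([ 0.60348234,  0.01247614, -0.36806919]), 'moment': array([ 0.0085442 , -0.00968163,  0.03580199]), 'grasp_force': 0.0, 'width': 87.0949128271918}
top 57.51827015979204 315.73648704575015 234.6513588803231 [[-0.0042, -1.0, -0.0055, -23.7807], [-0.9979, 0.0045, -0.0642, 558.4817], [0.0643, 0.0052, -0.9979, 1094.3331], [0.0, 0.0, 0.0, 1.0]] ['image', 'fovy', 'cx', 'cy', 'extrinsics']
side 51.14313508169056 317.2232393413775 245.61182893290916 [[0.9958, -0.0908, -0.007, -580.0179], [-0.0654, -0.6601, -0.7483, 73.6105], [0.0633, 0.7457, -0.6633, 1588.5446], [0.0, 0.0, 0.0, 1.0]] ['image', 'fovy', 'cx', 'cy', 'extrinsics']
```

View pics/top0.png

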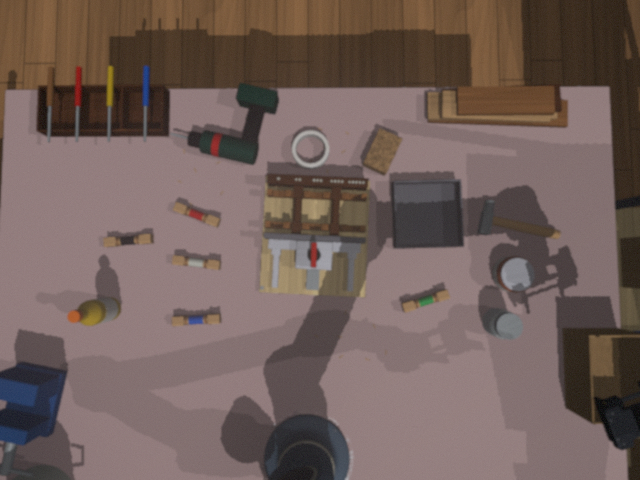

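View pics/side0.png

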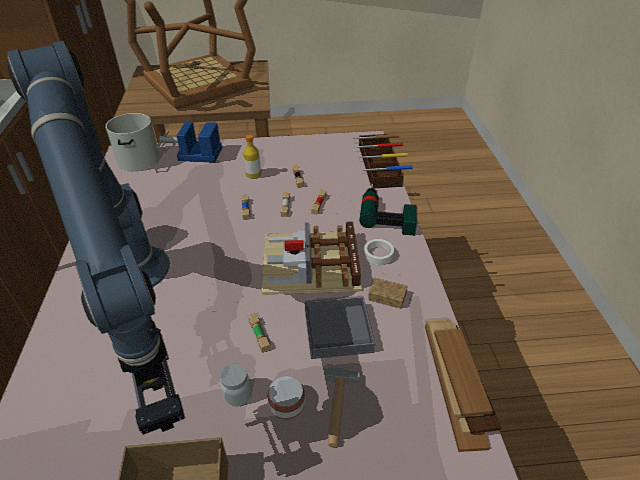

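The top view shows all five taped spindles: red (197,215), black (128,240), white (196,262), blue (197,320) and green (427,301). Dark finished spindles lie in pockets 2 and 4 at (297,210) and (335,210). The jig is at about (315,235), the tray at (427,213) and the knob at (314,254). The side view agrees.

```bash
cat > h.py <<'E'
from rig import ctrl
import cv2,numpy as np
from scipy.spatial.transform import Rotation as R
def cam(n):
    s=ctrl.sense(); c=ctrl.camera(n); f=240/np.tan(np.radians(c["fovy"])/2)
    c["K"]=np.array([[f,0,c["cx"]],[0,f,c["cy"]],[0,0,1]])
    if n=="wrist":
        T=np.eye(4);T[:3,:3]=R.from_rotvec(s["tcp_rot"]).as_matrix();T[:3,3]=s["ee_pos"]
        c["extrinsics"]=np.linalg.inv(T@c["hand_eye"])
    return c
def proj(c,P):
    P=np.atleast_2d(P); E=c["extrinsics"]
    q=(P@E[:3,:3].T+E[:3,3])@c["K"].T
    return q[:,:2]/q[:,2:]
def unproj(c,uv,z):
    uv=np.atleast_2d(np.array(uv,float)); E=c["extrinsics"]
    d=np.c_[uv,np.ones(len(uv))]@np.linalg.inv(c["K"]).T@E[:3,:3]
    o=-E[:3,:3].T@E[:3,3]
    return o+d*((z-o[2])/d[:,2])[:,None]
def crop(c,x0,y0,w,h,k,name):
    im=cv2.resize(c["image"][y0:y0+h,x0:x0+w],None,fx=k,fy=k,interpolation=cv2.INTER_CUBIC)
    cv2.imwrite("pics/"+name,im[...,::-1])
def where():
    s=ctrl.sense(); M=R.from_rotvec(s["tcp_rot"]).as_matrix()
    return s,M
def spindle(c,uv,z=12,r=40):
    """segment a spindle on the bench near uv: non-bench pixels, PCA of back-projected blob"""
    x,y=map(int,uv); x0,y0=max(0,x-r),max(0,y-r)
    im=c["image"][y0:y+r,x0:x+r]; lab=cv2.cvtColor(im,cv2.COLOR_RGB2LAB).astype(int)
    wood=(lab[...,2]-np.median(lab[...,2])>9).astype(np.uint8)
    n,l,st,ce=cv2.connectedComponentsWithStats(wood)
    big=[ce[i]+[x0,y0] for i in range(1,n) if st[i,4]>40]
    return np.array(big),[st[i,4] for i in range(1,n) if st[i,4]>40]
E
python3 - <<'E'
from h import *
c=cam("top"); s=cam("side")
crop(c,250,165,225,140,3.5,"jig.png")
crop(s,240,180,200,150,4,"jigs.png")
for n,uv in dict(red=(197,215),white=(196,262),blue=(197,320),green=(427,301),black=(128,240)).items():
    b,a=spindle(c,uv,r=30); print(n,np.round(b,1).tolist(),a)
    if len(b)>=2: print(np.round(unproj(c,b,18)[:, :2],1).tolist())
E
```

```text
red [[196.0, 214.3]] [np.int32(366)]
white [[179.2, 260.2], [211.6, 264.2]] [np.int32(129), np.int32(133)]
[[494.9, 320.6], [484.5, 238.1]]
blue [[212.3, 318.9], [178.5, 320.9]] [np.int32(133), np.int32(123)]
[[347.3, 234.9], [342.5, 319.8]]
green [[425.7, 300.7]] [np.int32(372)]
black [[142.9, 238.9], [110.9, 241.5]] [np.int32(141), np.int32(135)]
[[549.7, 414.1], [543.2, 495.6]]
```

View pics/jig.png

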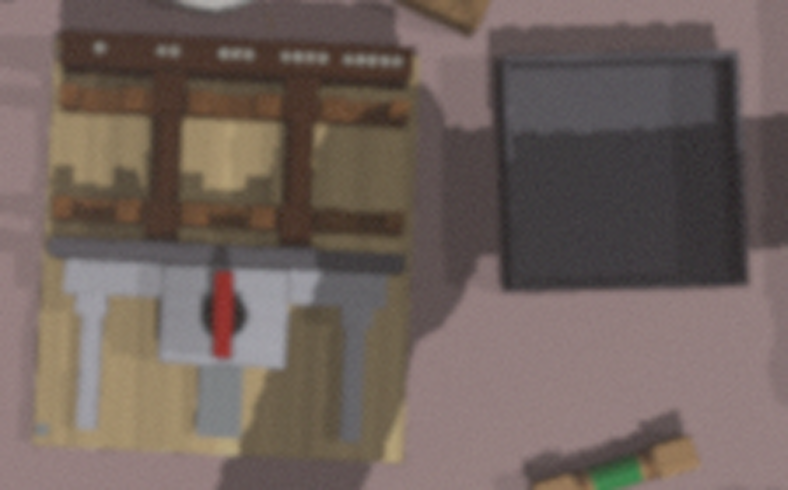

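View pics/jigs.png

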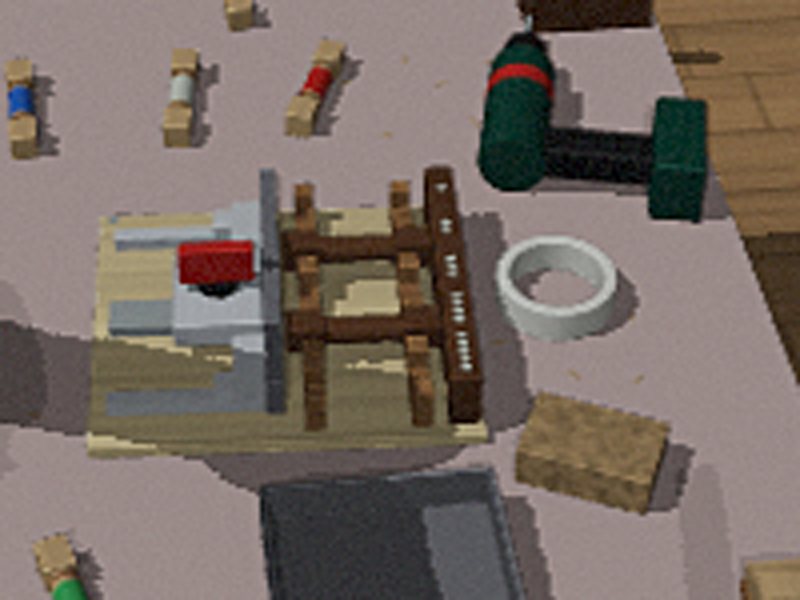

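The jig crop shows the knob wing along the jig axis at crop (222,313), the finished spindle axes at crop x of about 166 and 297, and the pips along the stop top at y of about 50-60. The tray's inner area is centred near (622,172). The side crop confirms two dark spindles under the fence.

```bash
cat >> h.py <<'E'
def plan(x,y,z,yaw):
    """prints: turn first (deg, tool axes), then shift in mm along the turned tool axes"""
    s,M=where(); T=R.from_euler("z",yaw,degrees=True).as_matrix()@np.diag([1.,-1,-1])
    rv=np.degrees(R.from_matrix(M.T@T).as_rotvec()); d=T.T@(np.array([x,y,z])-s["ee_pos"])
    print("rot",np.round(rv,1),"then dp mm",np.round(d,1),"q",np.round(s["joints"],2),"t",round(s["time"],1))
E
python3 - <<'E'
from h import *
c=cam("top")
C=lambda p:np.array(p)/3.5+[250,165]
E=c["extrinsics"];print("cam",-E[:3,:3].T@E[:3,3])
for n,p,z in [("knob",(222,313),91),("wing ends",(222,270),91),("",(222,356),91),("f2a",(168,80),54),("f2b",(163,238),54),("f4a",(302,92),54),("f4b",(292,244),54),("stopL",(58,35),62),("stopR",(415,48),62),("base BL",(33,443),12),("base BR",(402,462),12),
  ("trayTL",(493,55),40),("TR",(738,52),40),("BR",(746,284),40),("BL",(503,290),40),("fenceL",(50,240),66),("fenceR",(408,256),66)]:
    print(n,np.round(unproj(c,C(p),z)[0],1))
plan(430,-600,350,0)
E
```

```text
cam [ 486.90668883  -32.03236978 1127.79787953]
knob [506.7 -20.9  91. ]
wing ends [535.9 -21.1  91. ]
 [477.7 -20.8  91. ]
f2a [672.5  17.1  54. ]
f2b [560.3  20.8  54. ]
f4a [663.4 -77.7  54. ]
f4b [555.7 -69.9  54. ]
stopL [703.5  94.1  62. ]
stopR [ 692.9 -157.1   62. ]
base BL [414.7 117.3  12. ]
base BR [ 400.  -149.9   12. ]
trayTL [ 691.8 -215.5   40. ]
TR [ 693.  -390.9   40. ]
BR [ 526.7 -392.4   40. ]
BL [ 523.2 -220.    40. ]
fenceL [558.5  98.8  66. ]
fenceR [ 546.2 -150.    66. ]
rot [-0.1  0.  19.1] then dp mm [ 209.5  -37.7 -128. ] q [ 1.21  0.47 -0.05  1.53  0.02  1.14 -0.08] t 0.2
```

```bash
python3 -m handwheel '[{"hand":1,"dp":[0,0,-0.05],"rot":[0,0,9.5]},{"hand":1,"dp":[0,0,-0.05],"rot":[0,0,9.6]},{"hand":1,"dp":[0.055,0,-0.028],"rot":[0,0,0]},{"hand":1,"dp":[0.055,0,0],"rot":[0,0,0]},{"hand":1,"dp":[0.05,0,0],"rot":[0,0,0]},{"hand":1,"dp":[0.05,0,0],"rot":[0,0,0]},{"hand":1,"dp":[0.01,-0.055,0],"rot":[0,0,0]},{"hand":1,"dp":[0.01,-0.055,0],"rot":[0,0,0]},{"hand":1,"dp":[0.01,-0.055,0],"rot":[0,0,0]},{"hand":1,"dp":[0.01,-0.055,0],"rot":[0,0,0]},{"hand":1,"dp":[0.01,-0.055,0],"rot":[0,0,0]},{"hand":1,"dp":[0.01,-0.055,0],"rot":[0,0,0]},{"hand":1,"dp":[0.01,-0.055,0],"rot":[0,0,0]},{"hand":1,"dp":[0.01,-0.055,0],"rot":[0,0,0]},{"hand":1,"dp":[0,-0.055,0],"rot":[0,0,0]},{"hand":1,"dp":[0,-0.055,0],"rot":[0,0,0]},{"hand":1,"dp":[0,-0.02,0],"rot":[0,0,0]},{"hand":1,"dp":[0,0,0],"rot":[0,0,0]},{"hand":1,"dp":[0,0,0],"rot":[0,0,0]}]'; python3 - <<'E'
from h import *
plan(530,-27,380,0)
c=cam("wrist"); print(c["fovy"],np.round(c["hand_eye"],3).tolist(),proj(c,[[612,-27,42],[507,-21,91]]))
cv2.imwrite("pics/w1.png",c["image"][...,::-1])
E
```

```text
time: 2.62
ee_pos: [510.8, -69.8, 350.5]
tcp_rot: [3.141, -0.004, -0.0]
ft_force: [-0.3, -0.3, -0.4]
width: 86.8
grasp_force: 0.0
rot [ 0.   0.  -0.2] then dp mm [ 19.2 -42.8 -29.5] q [ 0.3   0.13 -0.28  1.71  0.04  1.31 -1.56] t 2.6
71.55529577288422 [[-0.0, -0.955, -0.296, 80.739], [1.0, 0.0, -0.002, -0.259], [0.002, -0.296, 0.955, -162.044], [0.0, 0.0, 0.0, 1.0]] [[292.58521789 116.64003004]
 [286.96380382 201.6465244 ]]
```

View pics/w1.png

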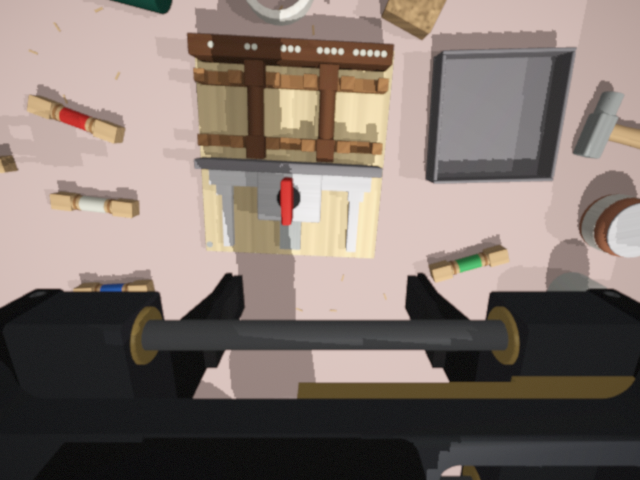

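The wrist view shows the jig at about (290,145), the knob wing at (287,202), finished spindles at x≈256 and x≈327, red at (75,118), white at (92,204), green at (470,264) and the tray at (500,115). I'll zoom in on the jig.

```bash
python3 - <<'E'
from h import *
im=cv2.imread("pics/w1.png")[25:265,180:400]
k=2.5
cv2.imwrite("pics/w1c.png",cv2.resize(im,None,fx=k,fy=k,interpolation=cv2.INTER_CUBIC))
E
```

```text
(no output)
```

View pics/w1c.png

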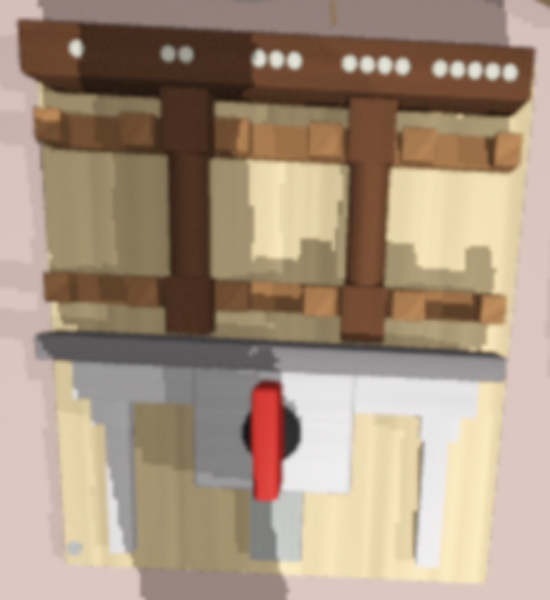

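The crop shows the pips from (76,48) to (475,71), spindle 2 axis (187,88)→(190,333), spindle 4 axis (373,97)→(362,340), and the wing top centred at about (266,443).

```bash
python3 - <<'E'
from h import *
from scipy.optimize import least_squares
c=cam("wrist")
C=lambda p:np.array(p)/2.5+[180,25]
obs=[((60,48,54),(187,88)),((-60,48,54),(190,333)),((60,-48,54),(373,97)),((-60,-48,54),(362,340)),((None,96,62),(76,48)),((None,0,62),(277,60)),((None,-96,62),(475,71))]
uv=np.array([C(p) for _,p in obs])
def pts(q): return np.array([[p[0] if p[0] is not None else q[3],p[1],p[2]] for p,_ in obs],float)
def W(q,P):
    a=q[2]; return np.c_[q[0]+np.cos(a)*P[:,0]-np.sin(a)*P[:,1],q[1]+np.sin(a)*P[:,0]+np.cos(a)*P[:,1],P[:,2]]
f=lambda q:(proj(c,W(q,pts(q)))-uv).ravel()
r=least_squares(f,[612,-27,-.05,75],loss="soft_l1",x_scale=[10,10,.1,10])
print(r.x,np.degrees(r.x[2]),np.round(f(r.x).reshape(-1,2),2).tolist())
q=r.x
print("knob",unproj(c,C((266,443)),91),"ends",unproj(c,C((266,388)),91),unproj(c,C((266,498)),91))
k=unproj(c,C((266,443)),91)[0]-[q[0],q[1],0];a=q[2]
print("in jig",k[0]*np.cos(a)+k[1]*np.sin(a),-k[0]*np.sin(a)+k[1]*np.cos(a))
t=cam("top")
Ct=lambda p:np.array(p)/3.5+[250,165]
for n,p,z in [("knob",(222,313),91),("p1",(100,48),62),("p3",(237,54),62),("p5",(373,61),62)]: print(n,unproj(t,Ct(p),z)[0])
print(proj(t,W(q,np.array([[0,48,54.],[0,-48,54],[60,0,62],[75,96,62],[75,-96,62]])))*3.5-np.array([250,165])*3.5)
im=cv2.imread("pics/w1.png")
print("tray",[np.round(unproj(c,p,40)[0],0) for p in ((441,50),(575,48),(553,180),(430,182))])
E
```

```text
[ 6.15998172e+02 -2.57692726e+01 -5.11129150e-02  7.22782676e+01] -2.928554308552864 [[-2.28, -0.71], [-2.01, 0.38], [0.74, -0.27], [0.49, 1.03], [0.6, 0.47], [0.04, -0.12], [0.18, -0.34]]
knob [[506.30687741 -20.46653867  91.        ]] ends [[534.44123351 -21.52312734  91.        ]] [[477.03370189 -19.36718152  91.        ]]
in jig -109.81895971817616 -0.30839220535320155
knob [506.7401713  -20.94249914  91.        ]
p1 [694.0486025   64.53078034  62.        ]
p3 [689.27649479 -31.88646554  62.        ]
p5 [ 683.8054686  -127.44908151   62.        ]
[[160.87885591 155.86468054]
 [296.78772513 162.1201573 ]
 [232.74337539  72.83524439]
 [ 97.5288142   45.54384699]
 [370.15961373  57.9293458 ]]
tray [array([ 691., -218.,   40.]), array([ 692., -387.,   40.]), array([ 526., -392.,   40.]), array([ 524., -219.,   40.])]
```

```bash
python3 -m handwheel '[{"hand":1,"dp":[0,0,0],"rot":[0,0,2.7]},{"hand":1,"dp":[-0.0068,-0.0488,0],"rot":[0,0,0]},{"hand":1,"dp":[0,0,0.05],"rot":[0,0,0]},{"hand":1,"dp":[0,0,0.05],"rot":[0,0,0]},{"hand":1,"dp":[0,0,0.05],"rot":[0,0,0]},{"hand":1,"dp":[0,0,0.05],"rot":[0,0,0]},{"hand":1,"dp":[0,0,0.04],"rot":[0,0,0]},{"hand":1,"dp":[0,0,0],"rot":[0,0,0]},{"hand":1,"dp":[0,0,0],"rot":[0,0,0]}]'; python3 -c "
from h import *
plan(506.5,-20.7,63,-2.9)
c=cam('wrist');cv2.imwrite('pics/w2.png',c['image'][...,::-1]);print(proj(c,[506.5,-20.7,91]))"
```

```text
time: 3.9
ee_pos: [507.7, -19.4, 111.9]
tcp_rot: [-3.141, 0.076, -0.004]
ft_force: [-0.3, 0.4, 0.6]
width: 87.2
grasp_force: 0.0
rot [-0.  -0.1  0.1] then dp mm [-1.2  1.3 48.9] q [ 0.2   0.35 -0.3   2.03  0.15  0.78 -1.8 ] t 3.9
[[327.53365995 276.21288044]]
```

View pics/w2.png

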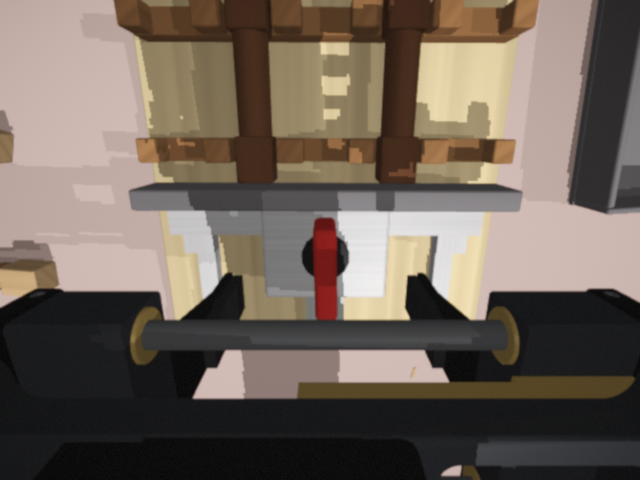

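The wing shows at (325,268), with the prediction at (327,276), so the tool is aligned over the knob.

```bash
python3 -m handwheel '[{"hand":1,"dp":[-0.0012,0.0013,0.024],"rot":[0,0,0]},{"hand":1,"dp":[0,0,0.025],"rot":[0,0,0]},{"hand":1,"dp":[0,0,0],"rot":[0,0,0]},{"hand":-1,"dp":[0,0,0],"rot":[0,0,0]},{"hand":-1,"dp":[0,0,0],"rot":[0,0,0]},{"hand":-1,"dp":[0,0,0],"rot":[0,0,0]},{"hand":-1,"dp":[0,0,0],"rot":[0,0,0]},{"hand":-1,"dp":[0,0,0],"rot":[0,0,0]},{"hand":-1,"dp":[0,0,0],"rot":[0,0,0]},{"hand":-1,"dp":[0,0,0],"rot":[0,0,0]}]'; python3 -c "
from h import *
plan(506.5,-20.7,63,-2.9)"
```

```text
time: 5.2
ee_pos: [505.1, -20.3, 61.5]
tcp_rot: [3.141, -0.075, -0.0]
ft_force: [0.3, -0.2, -0.4]
width: 25.3
grasp_force: 0.0
rot [0.  0.  0.2] then dp mm [ 1.4  0.3 -1.5] q [ 0.19  0.42 -0.28  2.07  0.19  0.67 -1.84] t 5.2
```

```bash
python3 -m handwheel '[{"hand":-1,"dp":[0,0,0],"rot":[0,0,0]},{"hand":-1,"dp":[0,0,0],"rot":[0,0,0]},{"hand":-1,"dp":[0,0,0],"rot":[0,0,0]},{"hand":-1,"dp":[0,0,0],"rot":[0,0,0]},{"hand":-1,"dp":[0,0,0],"rot":[0,0,-7]},{"hand":-1,"dp":[0,0,0],"rot":[0,0,-7]},{"hand":-1,"dp":[0,0,0],"rot":[0,0,-7]},{"hand":-1,"dp":[0,0,0],"rot":[0,0,-7]},{"hand":-1,"dp":[0,0,0],"rot":[0,0,-7]},{"hand":-1,"dp":[0,0,0],"rot":[0,0,-7]},{"hand":-1,"dp":[0,0,0],"rot":[0,0,-7]},{"hand":-1,"dp":[0,0,0],"rot":[0,0,-7]},{"hand":-1,"dp":[0,0,0],"rot":[0,0,-7]},{"hand":-1,"dp":[0,0,0],"rot":[0,0,-7]},{"hand":-1,"dp":[0,0,0],"rot":[0,0,-6]},{"hand":-1,"dp":[0,0,0],"rot":[0,0,0]}]'; python3 -c "
from h import *
plan(506.5,-20.7,63,-2.9)"
```

```text
time: 7.2
ee_pos: [505.5, -20.7, 61.4]
tcp_rot: [2.523, 1.872, 0.001]
ft_force: [1.7, 0.6, -1.8]
width: 14.1
grasp_force: 30.0
rot [ 0.  -0.  76.1] then dp mm [ 1.  -0.  -1.6] q [ 0.44  0.48 -0.61  2.05  0.41  0.73 -0.72] t 7.2
```

```bash
python3 -m handwheel '[{"hand":-1,"dp":[-0.0018,-0.0073,0],"rot":[0,0,0]},{"hand":-1,"dp":[-0.0018,-0.0073,0],"rot":[0,0,0]},{"hand":-1,"dp":[-0.0018,-0.0073,0],"rot":[0,0,0]},{"hand":-1,"dp":[-0.0018,-0.0073,0],"rot":[0,0,0]},{"hand":-1,"dp":[-0.0018,-0.0073,0],"rot":[0,0,0]},{"hand":-1,"dp":[-0.0018,-0.0073,0],"rot":[0,0,0]},{"hand":-1,"dp":[0,0,0],"rot":[0,0,0]},{"hand":-1,"dp":[0,0,0],"rot":[0,0,0]},{"hand":-1,"dp":[0,0,0],"rot":[0,0,0]}]'; python3 -c "
from h import *
plan(460.5,-18,63,-2.9)"
```

```text
time: 8.32
ee_pos: [459.7, -18.3, 61.4]
tcp_rot: [-2.521, -1.874, 0.002]
ft_force: [-1.8, -0.7, -2.7]
width: 13.5
grasp_force: 30.0
rot [-0.   0.1 76.2] then dp mm [ 0.7 -0.3 -1.6] q [ 0.47  0.42 -0.63  2.15  0.4   0.68 -0.73] t 8.3
```

```bash
cat >> h.py <<'E'
J=[615.5,-26.5,np.radians(-2.92)]
def jig(x,y): c,s=np.cos(J[2]),np.sin(J[2]); return J[0]+c*x-s*y,J[1]+s*x+c*y
E
python3 -m handwheel '[{"hand":-0.4,"dp":[0,0,0],"rot":[0,0,0]},{"hand":-0.4,"dp":[0,0,0],"rot":[0,0,0]},{"hand":-0.4,"dp":[0,0,0],"rot":[0,0,0]},{"hand":-0.4,"dp":[0,0,-0.03],"rot":[0,0,0]},{"hand":0,"dp":[0,0,-0.05],"rot":[0,0,9.5]},{"hand":0,"dp":[0,0,-0.05],"rot":[0,0,9.5]},{"hand":0,"dp":[0,0,0],"rot":[0,0,9.5]},{"hand":0,"dp":[0,0,0],"rot":[0,0,9.5]},{"hand":0,"dp":[0,0,0],"rot":[0,0,9.5]},{"hand":0,"dp":[0,0,0],"rot":[0,0,9.5]},{"hand":0,"dp":[0,0,0],"rot":[0,0,9.5]},{"hand":0,"dp":[0,0,0],"rot":[0,0,9.7]},{"hand":0,"dp":[0,0,0],"rot":[0,0,0]},{"hand":0,"dp":[0,0,0],"rot":[0,0,0]}]'; python3 -c "
from h import *
plan(*jig(0,48),23,-2.9);plan(*jig(-40,48),23,-2.9)
c=cam('wrist');cv2.imwrite('pics/w3.png',c['image'][...,::-1]);print(proj(c,[[*jig(0,48),53],[*jig(0,-48),53]]))"
```

```text
time: 10.07
ee_pos: [460.2, -17.8, 191.6]
tcp_rot: [3.141, -0.076, 0.001]
ft_force: [-0.3, -0.5, 0.1]
width: 43.6
grasp_force: 0.0
rot [ 0.  -0.   0.1] then dp mm [155.6 -47.2 168.6] q [ 0.41  0.19 -0.52  2.03  0.12  0.94 -1.79] t 10.1
rot [ 0.  -0.   0.1] then dp mm [115.6 -47.2 168.6] q [ 0.41  0.19 -0.52  2.03  0.12  0.94 -1.79] t 10.1
[[266.37570474  34.16992714]
 [386.94271206  34.42086588]]
```

View pics/w3.png

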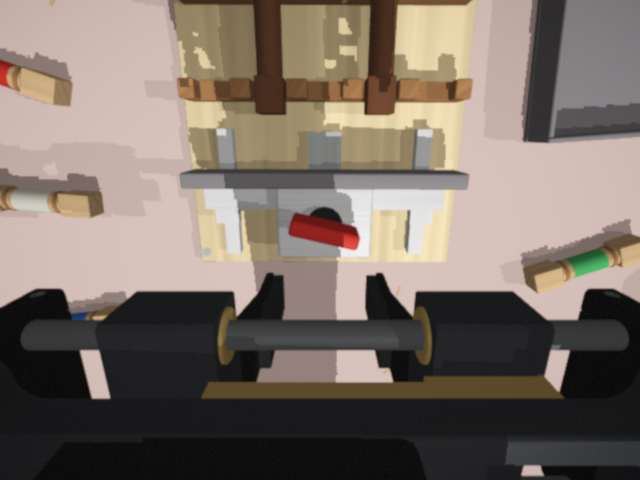

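The fence is drawn back and the knob is loose at (325,230). The finished spindles' axes are at u=268 and 383, against predictions of 267 and 386, so I shift the jig y by +0.7 mm.

```bash
sed -i 's/-26.5,np/-25.8,np/' h.py; python3 -m handwheel '[{"hand":0,"dp":[0.05,-0.016,0],"rot":[0,0,0]},{"hand":0,"dp":[0.05,-0.016,0],"rot":[0,0,0]},{"hand":0,"dp":[0.0556,-0.0159,0],"rot":[0,0,0]},{"hand":0,"dp":[0,0,0.05],"rot":[0,0,0]},{"hand":0,"dp":[0,0,0.05],"rot":[0,0,0]},{"hand":0,"dp":[0,0,0.038],"rot":[0,0,0]},{"hand":0,"dp":[0,0,0.03],"rot":[0,0,0]},{"hand":0,"dp":[0,0,0],"rot":[0,0,0]},{"hand":-1,"dp":[0,0,0],"rot":[0,0,0]},{"hand":-1,"dp":[0,0,0],"rot":[0,0,0]},{"hand":-1,"dp":[0,0,0],"rot":[0,0,0]},{"hand":-1,"dp":[0,0,0],"rot":[0,0,0]},{"hand":-1,"dp":[0,0,0],"rot":[0,0,0]},{"hand":-1,"dp":[0,0,0],"rot":[0,0,0]}]'; python3 -c "
from h import *
plan(*jig(0,48),23,-2.9);plan(608,-264,23,-2.9)"
```

```text
time: 11.88
ee_pos: [618.8, 21.8, 24.8]
tcp_rot: [3.14, -0.08, 0.003]
ft_force: [-2.1, -0.2, 6.2]
width: 21.1
grasp_force: 30.0
rot [ 0.  -0.1 -0. ] then dp mm [-0.8 -0.3  1.8] q [ 0.2   0.64 -0.42  1.81  0.36  0.76 -2.03] t 11.9
rot [ 0.  -0.1 -0. ] then dp mm [  3.7 286.    1.8] q [ 0.2   0.64 -0.42  1.81  0.36  0.76 -2.03] t 11.9
```

```bash
python3 -m handwheel '[{"hand":-1,"dp":[0,0,-0.03],"rot":[0,0,0]},{"hand":-1,"dp":[0,0,-0.04],"rot":[0,0,0]},{"hand":-1,"dp":[0,0,-0.04],"rot":[0,0,0]},{"hand":-1,"dp":[0.001,0.04,0],"rot":[0,0,0]},{"hand":-1,"dp":[0.001,0.04,0],"rot":[0,0,0]},{"hand":-1,"dp":[0.001,0.04,0],"rot":[0,0,0]},{"hand":-1,"dp":[0.001,0.04,0],"rot":[0,0,0]},{"hand":-1,"dp":[0.001,0.04,0],"rot":[0,0,0]},{"hand":-1,"dp":[0.001,0.04,0],"rot":[0,0,0]},{"hand":-1,"dp":[0.001,0.04,0],"rot":[0,0,0]},{"hand":-1,"dp":[0.001,0.04,0],"rot":[0,0,0]},{"hand":-1,"dp":[0,0.04,0],"rot":[0,0,0]},{"hand":-1,"dp":[0,0,0],"rot":[0,0,0]}]'; python3 -c "
from h import *
plan(608,-338,9,-2.9)"
```

```text
time: 13.5
ee_pos: [605.5, -343.6, 132.7]
tcp_rot: [3.138, -0.092, -0.002]
ft_force: [-0.2, -0.2, -1.5]
width: 21.1
grasp_force: 30.0
rot [ 0.1  0.1 -0.4] then dp mm [  2.2  -5.7 123.7] q [ 0.72  0.62 -0.41  1.55  0.27  1.03 -1.39] t 13.5
```

```bash
python3 -m handwheel '[{"hand":-1,"dp":[0.002,-0.004,0.035],"rot":[0,0,0]},{"hand":-1,"dp":[0,0,0.035],"rot":[0,0,0]},{"hand":-1,"dp":[0,0,0.03],"rot":[0,0,0]},{"hand":-1,"dp":[0,0,0.022],"rot":[0,0,0]},{"hand":-1,"dp":[0,0,0],"rot":[0,0,0]},{"hand":-0.2,"dp":[0,0,0],"rot":[0,0,0]},{"hand":-0.2,"dp":[0,0,0],"rot":[0,0,0]},{"hand":-0.2,"dp":[0,0,0],"rot":[0,0,0]},{"hand":-0.2,"dp":[0,0,0],"rot":[0,0,0]},{"hand":-0.2,"dp":[0,0,-0.04],"rot":[0,0,0]},{"hand":0,"dp":[0,0,-0.05],"rot":[0,0,0]},{"hand":0,"dp":[0,0,-0.04],"rot":[0,0,0]},{"hand":0,"dp":[0,0,0],"rot":[0,0,0]}]'; python3 -c "
from h import *
plan(*jig(0,-48),23,-2.9)"
```

```text
time: 15.12
ee_pos: [612.3, -335.0, 146.3]
tcp_rot: [3.137, -0.081, 0.012]
ft_force: [1.2, -0.7, 0.5]
width: 43.1
grasp_force: 0.0
rot [ 0.2 -0.4 -0. ] then dp mm [ -12.4 -261.   123.3] q [ 0.72  0.6  -0.42  1.54  0.27  1.05 -1.39] t 15.1
```

```bash
python3 -m handwheel '[{"hand":0,"dp":[-0.002,-0.0435,0],"rot":[0,0,0]},{"hand":0,"dp":[-0.002,-0.0435,0],"rot":[0,0,0]},{"hand":0,"dp":[-0.002,-0.0435,0],"rot":[0,0,0]},{"hand":0,"dp":[-0.002,-0.0435,0],"rot":[0,0,0]},{"hand":0,"dp":[-0.002,-0.0435,0],"rot":[0,0,0]},{"hand":0,"dp":[-0.002,-0.0435,0],"rot":[0,0,0]},{"hand":0,"dp":[0,0,0.04],"rot":[0,0,0]},{"hand":0,"dp":[0,0,0.03],"rot":[0,0,0]},{"hand":0,"dp":[0,0,0],"rot":[0,0,0]},{"hand":0,"dp":[0,0,0],"rot":[0,0,0]}]'; python3 -c "
from h import *
plan(*jig(0,-48),23,-2.9)"
```

```text
time: 16.38
ee_pos: [611.6, -72.9, 72.2]
tcp_rot: [-3.14, 0.081, -0.001]
ft_force: [-0.9, 0.6, 1.4]
width: 43.7
grasp_force: 0.0
rot [-0.  -0.1 -0. ] then dp mm [ 1.5  0.7 49.2] q [ 0.37  0.58 -0.44  1.8   0.32  0.84 -1.84] t 16.4
```

Grip B and lift.

```bash
python3 -m handwheel '[{"hand":0,"dp":[0.0015,0.0007,0.03],"rot":[0,0,0]},{"hand":0,"dp":[0,0,0.019],"rot":[0,0,0]},{"hand":0,"dp":[0,0,0],"rot":[0,0,0]},{"hand":-1,"dp":[0,0,0],"rot":[0,0,0]},{"hand":-1,"dp":[0,0,0],"rot":[0,0,0]},{"hand":-1,"dp":[0,0,0],"rot":[0,0,0]},{"hand":-1,"dp":[0,0,0],"rot":[0,0,0]},{"hand":-1,"dp":[0,0,0],"rot":[0,0,0]},{"hand":-1,"dp":[0,0,0],"rot":[0,0,0]},{"hand":-1,"dp":[0,0,-0.03],"rot":[0,0,0]},{"hand":-1,"dp":[0,0,-0.04],"rot":[0,0,0]},{"hand":-1,"dp":[0,0,-0.04],"rot":[0,0,0]},{"hand":-1,"dp":[0,0.04,0],"rot":[0,0,0]},{"hand":-1,"dp":[0,0.04,0],"rot":[0,0,0]},{"hand":-1,"dp":[0,0.04,0],"rot":[0,0,0]},{"hand":-1,"dp":[0,0.04,0],"rot":[0,0,0]},{"hand":-1,"dp":[0,0.03,0],"rot":[0,0,0]},{"hand":-1,"dp":[0,0,0],"rot":[0,0,0]},{"hand":-1,"dp":[0,0,0],"rot":[0,0,0]}]'; python3 -c "
from h import *
plan(608,-266,9,-2.9)"
```

```text
time: 18.75
ee_pos: [602.7, -262.0, 132.1]
tcp_rot: [-3.139, 0.079, 0.001]
ft_force: [0.5, 1.0, -1.8]
width: 21.0
grasp_force: 30.0
rot [-0.1  0.   0. ] then dp mm [  5.5   3.7 123.1] q [ 0.65  0.56 -0.43  1.65  0.27  0.99 -1.5 ] t 18.8
```

```bash
python3 -m handwheel '[{"hand":-1,"dp":[0.0055,0.004,0.035],"rot":[0,0,0]},{"hand":-1,"dp":[0,0,0.035],"rot":[0,0,0]},{"hand":-1,"dp":[0,0,0.03],"rot":[0,0,0]},{"hand":-1,"dp":[0,0,0.022],"rot":[0,0,0]},{"hand":-1,"dp":[0,0,0],"rot":[0,0,0]},{"hand":-0.2,"dp":[0,0,0],"rot":[0,0,0]},{"hand":-0.2,"dp":[0,0,0],"rot":[0,0,0]},{"hand":-0.2,"dp":[0,0,0],"rot":[0,0,0]},{"hand":-0.2,"dp":[0,0,0],"rot":[0,0,0]},{"hand":-0.2,"dp":[0,0,-0.04],"rot":[0,0,0]},{"hand":0,"dp":[0,0,-0.05],"rot":[0,0,0]},{"hand":0,"dp":[0,0,-0.05],"rot":[0,0,0]},{"hand":0,"dp":[0,0,0],"rot":[0,0,0]},{"hand":0,"dp":[0,0,0],"rot":[0,0,0]}]'; python3 - <<'E'
from h import *
c=cam("top")
for n,uv in dict(red=(197,215),white=(196,262),blue=(197,320),green=(427,301),black=(128,240)).items():
    x,y=uv; im=c["image"][y-30:y+30,x-30:x+30]; lab=cv2.cvtColor(im,cv2.COLOR_RGB2LAB).astype(int)
    m=(lab[...,2]-np.median(lab[...,2])>9)
    if n in("green",): m|=(np.median(lab[...,1])-lab[...,1]>9)
    if n=="red": m|=(lab[...,1]-np.median(lab[...,1])>12)
    v,u=np.nonzero(m); 
    P=unproj(c,np.c_[u+x-30,v+y-30],18)[:,:2]; mu=np.median(P,0); k=np.linalg.norm(P-mu,axis=1)<75; P=P[k]; mu=P.mean(0)
    w,V=np.linalg.eigh(np.cov((P-mu).T)); d=V[:,1]; t=(P-mu)@d
    mid=mu+d*(np.percentile(t,1)+np.percentile(t,99))/2
    print(n,np.round(mid,1),"axis deg",round(np.degrees(np.arctan2(d[1],d[0]))%180,1),"len",round(np.ptp(t)),len(P))
s,M=where();print(s["ee_pos"],s["width"])
crop(c,60,180,420,180,1.9,"t2.png")
E
```

```text
time: 20.5
ee_pos: [607.6, -267.8, 150.3]
tcp_rot: [3.14, -0.081, -0.001]
ft_force: [-0.2, 0.1, -0.8]
width: 43.3
grasp_force: 0.0
red [611.9 279.8] axis deg 68.8 len 122 375
white [489.2 275.1] axis deg 83.1 len 114 244
blue [345.3 273.4] axis deg 93.1 len 112 242
green [ 390.8 -301.6] axis deg 107.3 len 120 428
black [546.5 453.3] axis deg 94.7 len 116 281
[ 607.08231596 -267.65939817  149.31180033] 43.06241824473157
```

View pics/t2.png

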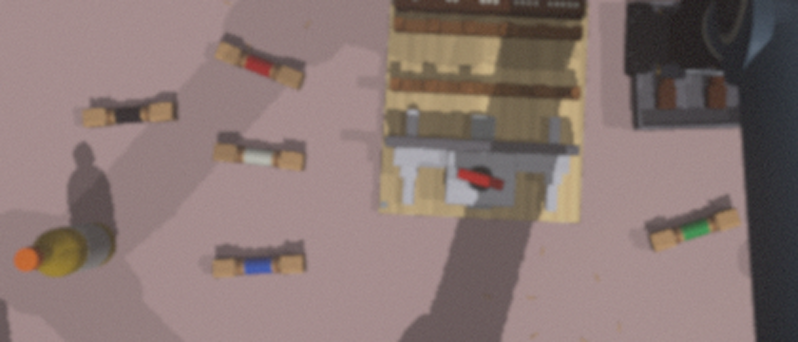

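Both finished spindles are in the tray, and the five taped ones have not moved. Red is next.

```bash
python3 -m handwheel '[{"hand":0,"dp":[0,0,0],"rot":[0,0,-9]},{"hand":0,"dp":[0,0,0],"rot":[0,0,-9]},{"hand":0,"dp":[0,0,0],"rot":[0,0,-9]},{"hand":0,"dp":[0,0,0],"rot":[0,0,-9]},{"hand":0,"dp":[0,0,0],"rot":[0,0,-9]},{"hand":0,"dp":[0,0,0],"rot":[0,0,-9]},{"hand":0,"dp":[0,0,0],"rot":[0,0,-9]},{"hand":0,"dp":[0,0,0],"rot":[0,0,-8.7]},{"hand":0,"dp":[0.051,-0.019,0],"rot":[0,0,0]},{"hand":0,"dp":[0.051,-0.019,0],"rot":[0,0,0]},{"hand":0,"dp":[0.051,-0.019,0],"rot":[0,0,0]},{"hand":0,"dp":[0.051,-0.019,0],"rot":[0,0,0]},{"hand":0,"dp":[0.051,-0.019,0],"rot":[0,0,0]},{"hand":0,"dp":[0.051,-0.019,0],"rot":[0,0,0]},{"hand":0,"dp":[0.051,-0.019,0],"rot":[0,0,0]},{"hand":0,"dp":[0.051,-0.019,0],"rot":[0,0,0]},{"hand":0,"dp":[0.051,-0.019,0],"rot":[0,0,0]},{"hand":0,"dp":[0.051,-0.019,0],"rot":[0,0,0]}]'; python3 -m handwheel '[{"hand":0,"dp":[0,0,0],"rot":[0,0,0]},{"hand":0,"dp":[0,0,0],"rot":[0,0,0]}]';  python3 - <<'E'
from h import *
plan(612,280,3,68.8)
c=cam("wrist")
im=c["image"]; print(proj(c,[612,280,20]))
cv2.imwrite("pics/w4.png",im[...,::-1])
E
```

```text
time: 22.8
ee_pos: [614.8, 277.5, 148.4]
tcp_rot: [-2.592, -1.774, 0.005]
ft_force: [0.6, 1.2, -0.9]
width: 43.6
grasp_force: 0.0
time: 23.05
ee_pos: [615.1, 275.6, 148.7]
tcp_rot: [2.592, 1.775, -0.005]
ft_force: [0.2, -1.5, 0.6]
width: 43.6
grasp_force: 0.0
rot [-0.1  0.2 -0. ] then dp mm [  3.   -4.5 145.7] q [ 0.01  0.65 -0.75  1.58  0.48  1.11 -1.23] t 23.1
[[320.72855539 223.73482721]]
```

View pics/w4.png

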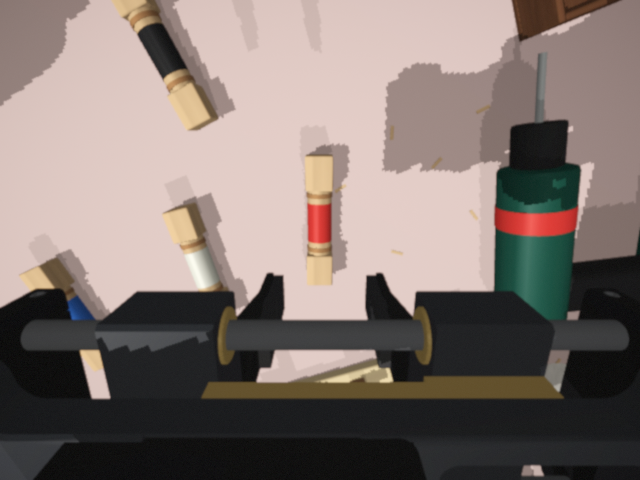

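Red tape centre is at (319,222), against a prediction of (321,224), and it is aligned. I descend and grip.

```bash
python3 -m handwheel '[{"hand":0,"dp":[0.003,-0.004,0.03],"rot":[0,0,0]},{"hand":0,"dp":[0,0,0.04],"rot":[0,0,0]},{"hand":0,"dp":[0,0,0.04],"rot":[0,0,0]},{"hand":0,"dp":[0,0,0.034],"rot":[0,0,0]},{"hand":0,"dp":[0,0,0],"rot":[0,0,0]},{"hand":-1,"dp":[0,0,0],"rot":[0,0,0]},{"hand":-1,"dp":[0,0,0],"rot":[0,0,0]},{"hand":-1,"dp":[0,0,0],"rot":[0,0,0]},{"hand":-1,"dp":[0,0,0],"rot":[0,0,0]},{"hand":-1,"dp":[0,0,0],"rot":[0,0,0]},{"hand":-1,"dp":[0,0,0],"rot":[0,0,0]},{"hand":-1,"dp":[0,0,0],"rot":[0,0,0]}]'; python3 -c "
from h import *
plan(612,280,3,68.8);print(jig(-8,96));plan(*jig(-8,96),36,-2.9)"
```

```text
time: 24.6
ee_pos: [613.5, 280.7, 7.6]
tcp_rot: [2.592, 1.773, 0.001]
ft_force: [-0.8, -1.1, 5.9]
width: 21.1
grasp_force: 30.0
rot [ 0.1 -0.  -0. ] then dp mm [-1.2 -1.1  4.6] q [-0.05  0.8  -0.66  1.67  0.61  0.89 -1.33] t 24.6
(np.float64(612.4007762690984), np.float64(70.48288950932984))
rot [ 0.  -0.  71.7] then dp mm [  9.6 210.  -28.4] q [-0.05  0.8  -0.66  1.67  0.61  0.89 -1.33] t 24.6
```

```bash
python3 -m handwheel '[{"hand":-1,"dp":[0,0,-0.03],"rot":[0,0,0]},{"hand":-1,"dp":[0,0,-0.04],"rot":[0,0,8]},{"hand":-1,"dp":[0,0,-0.04],"rot":[0,0,9]},{"hand":-1,"dp":[0,0,0],"rot":[0,0,9]},{"hand":-1,"dp":[0,0,0],"rot":[0,0,9]},{"hand":-1,"dp":[0,0,0],"rot":[0,0,9]},{"hand":-1,"dp":[0,0,0],"rot":[0,0,9]},{"hand":-1,"dp":[0,0,0],"rot":[0,0,9]},{"hand":-1,"dp":[0,0,0],"rot":[0,0,9.7]},{"hand":-1,"dp":[0.002,0.042,0],"rot":[0,0,0]},{"hand":-1,"dp":[0.002,0.042,0],"rot":[0,0,0]},{"hand":-1,"dp":[0.002,0.042,0],"rot":[0,0,0]},{"hand":-1,"dp":[0.002,0.042,0],"rot":[0,0,0]},{"hand":-1,"dp":[0.002,0.042,0],"rot":[0,0,0]},{"hand":-1,"dp":[0,0,0],"rot":[0,0,0]},{"hand":-1,"dp":[0,0,0],"rot":[0,0,0]},{"hand":-1,"dp":[0,0,0],"rot":[0,0,0]}]'; python3 -c "
from h import *
plan(*jig(-8,96),38,-2.9)
c=cam('wrist');cv2.imwrite('pics/w5.png',c['image'][...,::-1])"
```

```text
time: 26.72
ee_pos: [612.1, 72.5, 116.6]
tcp_rot: [-3.14, 0.076, -0.0]
ft_force: [-0.6, 0.5, -0.2]
width: 21.0
grasp_force: 30.0
rot [-0.1 -0.   0.1] then dp mm [ 0.4  2.  78.6] q [ 0.14  0.52 -0.44  1.76  0.27  0.92 -2.04] t 26.7
```

View pics/w5.png

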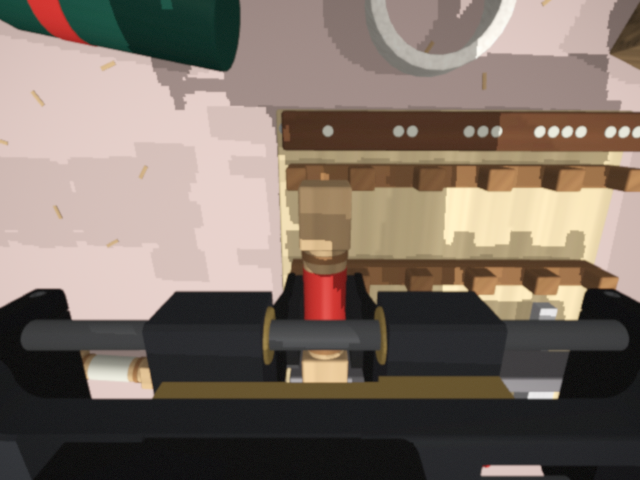

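Red is held straight at u≈325, in line with pip 1 (328) and notch 1. I lower and release it.

```bash
python3 -m handwheel '[{"hand":-1,"dp":[0,0.002,0.03],"rot":[0,0,0]},{"hand":-1,"dp":[0,0,0.025],"rot":[0,0,0]},{"hand":-1,"dp":[0,0,0.012],"rot":[0,0,0]},{"hand":-1,"dp":[0,0,0.011],"rot":[0,0,0]},{"hand":-1,"dp":[0,0,0],"rot":[0,0,0]},{"hand":-1,"dp":[0,0,0],"rot":[0,0,0]}]'; python3 -c "
from h import *
plan(*jig(-8,96),38,-2.9)"
```

```text
time: 27.52
ee_pos: [612.7, 68.7, 39.2]
tcp_rot: [-3.14, 0.08, -0.002]
ft_force: [0.2, -0.9, -0.4]
width: 21.1
grasp_force: 30.0
rot [-0.  -0.1 -0. ] then dp mm [-0.3 -1.8  1.2] q [ 0.11  0.62 -0.4   1.81  0.33  0.78 -2.08] t 27.5
```

```bash
cat >> h.py <<'E'
SEED=dict(red=(612,280),white=(489,275),blue=(345,273),green=(391,-301),black=(546,453))
def tapes(c,n,z,guess,rad=40):
    """centroid of tape-coloured pixels near guess (world) at height z"""
    hsv=cv2.cvtColor(c["image"],cv2.COLOR_RGB2HSV).astype(int); h,s,v=hsv[...,0],hsv[...,1],hsv[...,2]
    m={"red":((h<6)|(h>174))&(s>170)&(v>60),"blue":(h>105)&(h<130)&(s>120),"green":(h>45)&(h<85)&(s>120),
       "white":(s<45)&(v>110),"black":v<45}[n]
    vv,uu=np.nonzero(m)
    if len(uu)<5: return None
    P=unproj(c,np.c_[uu,vv],z)[:,:2]; k=np.linalg.norm(P-np.array(guess),axis=1)<rad
    return (np.round(np.median(P[k],0),1),int(k.sum())) if k.sum()>4 else None
def bench(n,g=None,half=65):
    """spindle on bench from the top camera"""
    c=cam("top"); g=SEED[n] if g is None else g; x,y=proj(c,[*g,18])[0].astype(int); r=32
    im=c["image"][y-r:y+r,x-r:x+r]; lab=cv2.cvtColor(im,cv2.COLOR_RGB2LAB).astype(int); md=np.median(lab.reshape(-1,3),0)
    m=(lab[...,2]-md[2]>9)
    if n=="green": m|=md[1]-lab[...,1]>9
    if n=="red": m|=lab[...,1]-md[1]>12
    v,u=np.nonzero(m)
    P=unproj(c,np.c_[u+x-r,v+y-r],18)[:,:2]; mu=np.median(P,0); P=P[np.linalg.norm(P-mu,axis=1)<75]; mu=P.mean(0)
    w,V=np.linalg.eigh(np.cov((P-mu).T)); d=V[:,1]; t=(P-mu)@d
    mid=mu+d*(np.percentile(t,1)+np.percentile(t,99))/2; ya=np.degrees(np.arctan2(d[1],d[0]))%180
    print(n,np.round(mid,1),round(ya,1),"len",round(np.ptp(t)),"npx",len(P)); return mid,ya
E
python3 -m handwheel '[{"hand":-1,"dp":[0,-0.0015,0.001],"rot":[0,0,0]},{"hand":-1,"dp":[0,0,0],"rot":[0,0,0]},{"hand":-0.2,"dp":[0,0,0],"rot":[0,0,0]},{"hand":-0.2,"dp":[0,0,0],"rot":[0,0,0]},{"hand":-0.2,"dp":[0,0,0],"rot":[0,0,0]},{"hand":-0.2,"dp":[0,0,0],"rot":[0,0,0]},{"hand":-0.2,"dp":[0,0,-0.02],"rot":[0,0,0]},{"hand":-0.2,"dp":[0,0,-0.04],"rot":[0,0,0]},{"hand":0,"dp":[0,0,-0.05],"rot":[0,0,0]},{"hand":0,"dp":[-0.05,0,0],"rot":[0,0,0]},{"hand":0,"dp":[-0.03,0,0],"rot":[0,0,0]},{"hand":0,"dp":[0,0,0],"rot":[0,0,0]},{"hand":0,"dp":[0,0,0],"rot":[0,0,0]}]'; python3 - <<'E'
from h import *
c=cam("wrist"); g=jig(-8,96); print("red in pocket",tapes(c,"red",53,g),"expect",np.round(g,1)); cv2.imwrite('pics/w6.png',c['image'][...,::-1])
m,a=bench("white"); plan(*m,100,a); plan(*m,3,a)
E
```

```text
time: 29.15
ee_pos: [533.6, 74.1, 148.8]
tcp_rot: [-3.14, 0.081, -0.004]
ft_force: [0.2, 0.2, -0.1]
width: 43.6
grasp_force: 0.0
red in pocket (array([611.3,  70.8]), 1306) expect [612.4  70.5]
white [489.3 276.3] 82.7 len 117 npx 257
rot [  0.   -0.1 -85.7] then dp mm [195.1 -69.6  48.1] q [ 0.17  0.37 -0.48  1.92  0.22  0.9  -2.04] t 29.2
rot [  0.   -0.1 -85.7] then dp mm [195.1 -69.6 145.1] q [ 0.17  0.37 -0.48  1.92  0.22  0.9  -2.04] t 29.2
```

```bash
python3 -m handwheel '[{"hand":0,"dp":[0,0,0],"rot":[0,0,-9.5]},{"hand":0,"dp":[0,0,0],"rot":[0,0,-9.5]},{"hand":0,"dp":[0,0,0],"rot":[0,0,-9.5]},{"hand":0,"dp":[0,0,0],"rot":[0,0,-9.5]},{"hand":0,"dp":[0,0,0],"rot":[0,0,-9.5]},{"hand":0,"dp":[0,0,0],"rot":[0,0,-9.5]},{"hand":0,"dp":[0,0,0],"rot":[0,0,-9.5]},{"hand":0,"dp":[0,0,0],"rot":[0,0,-9.5]},{"hand":0,"dp":[0,0,0],"rot":[0,0,-9.7]},{"hand":0,"dp":[0.0488,-0.0174,0],"rot":[0,0,0]},{"hand":0,"dp":[0.0488,-0.0174,0],"rot":[0,0,0]},{"hand":0,"dp":[0.0488,-0.0174,0],"rot":[0,0,0]},{"hand":0,"dp":[0.0488,-0.0174,0],"rot":[0,0,0]},{"hand":0,"dp":[0,0,0.05],"rot":[0,0,0]},{"hand":0,"dp":[0,0,0.05],"rot":[0,0,0]},{"hand":0,"dp":[0,0,0],"rot":[0,0,0]},{"hand":0,"dp":[0,0,0],"rot":[0,0,0]}]'; python3 -c "
from h import *
m=(489.3,276.3);plan(*m,3,82.7);c=cam('wrist');print(tapes(c,'white',20,m),proj(c,[*m,20]),c['image'][tuple(proj(c,[*m,23])[0].astype(int)[::-1])])"
```

```text
time: 31.38
ee_pos: [489.1, 277.5, 48.9]
tcp_rot: [-2.357, -2.076, -0.004]
ft_force: [-0.5, -0.3, 1.2]
width: 43.6
grasp_force: 0.0
rot [ 0.1 -0.1  0. ] then dp mm [-1.2  0.3 45.9] q [-0.05  0.62 -0.73  1.93  0.56  0.81 -1.21] t 31.4
(array([489.9, 282.3]), 8356) [[326.03726745 272.86167802]] [165 164 153]
```

```bash
python3 -m handwheel '[{"hand":0,"dp":[-0.001,0,0.025],"rot":[0,0,0]},{"hand":0,"dp":[0,0,0.021],"rot":[0,0,0]},{"hand":0,"dp":[0,0,0],"rot":[0,0,0]},{"hand":-1,"dp":[0,0,0],"rot":[0,0,0]},{"hand":-1,"dp":[0,0,0],"rot":[0,0,0]},{"hand":-1,"dp":[0,0,0],"rot":[0,0,0]},{"hand":-1,"dp":[0,0,0],"rot":[0,0,0]},{"hand":-1,"dp":[0,0,0],"rot":[0,0,0]},{"hand":-1,"dp":[0,0,0],"rot":[0,0,0]},{"hand":-1,"dp":[0,0,0],"rot":[0,0,0]}]'; python3 -c "
from h import *
plan(*jig(-8,48),36,-2.9)"
```

```text
time: 32.67
ee_pos: [488.0, 275.5, 1.9]
tcp_rot: [2.357, 2.077, 0.0]
ft_force: [-0.9, -1.8, 4.9]
width: 21.5
grasp_force: 30.0
rot [ 0.  -0.  85.7] then dp mm [134.6 246.5 -34.1] q [-0.09  0.68 -0.68  1.95  0.63  0.73 -1.27] t 32.7
```

```bash
python3 -m handwheel '[{"hand":-1,"dp":[0,0,-0.03],"rot":[0,0,0]},{"hand":-1,"dp":[0,0,-0.04],"rot":[0,0,9.5]},{"hand":-1,"dp":[0,0,-0.04],"rot":[0,0,9.5]},{"hand":-1,"dp":[0,0,0],"rot":[0,0,9.5]},{"hand":-1,"dp":[0,0,0],"rot":[0,0,9.5]},{"hand":-1,"dp":[0,0,0],"rot":[0,0,9.5]},{"hand":-1,"dp":[0,0,0],"rot":[0,0,9.5]},{"hand":-1,"dp":[0,0,0],"rot":[0,0,9.5]},{"hand":-1,"dp":[0,0,0],"rot":[0,0,9.5]},{"hand":-1,"dp":[0,0,0],"rot":[0,0,9.7]},{"hand":-1,"dp":[0.0224,0.0411,0],"rot":[0,0,0]},{"hand":-1,"dp":[0.0224,0.0411,0],"rot":[0,0,0]},{"hand":-1,"dp":[0.0224,0.0411,0],"rot":[0,0,0]},{"hand":-1,"dp":[0.0224,0.0411,0],"rot":[0,0,0]},{"hand":-1,"dp":[0.0224,0.0411,0],"rot":[0,0,0]},{"hand":-1,"dp":[0.0224,0.0411,0],"rot":[0,0,0]},{"hand":-1,"dp":[0,0,0],"rot":[0,0,0]},{"hand":-1,"dp":[0,0,0],"rot":[0,0,0]},{"hand":-1,"dp":[0,0,0],"rot":[0,0,0]}]'; python3 -c "
from h import *
plan(*jig(-8,48),33,-2.9);g=jig(-8,48);c=cam('wrist')
q=unproj(c,[[0,0]],100);print('white held',tapes(c,'white',135,g,25));cv2.imwrite('pics/w7.png',c['image'][...,::-1])"
```

```text
time: 35.05
ee_pos: [608.7, 24.1, 111.4]
tcp_rot: [-3.14, 0.076, 0.001]
ft_force: [-1.0, 1.1, -1.1]
width: 21.0
grasp_force: 30.0
rot [-0.   0.   0.1] then dp mm [ 1.3  1.5 78.4] q [ 0.17  0.51 -0.38  1.79  0.23  0.89 -1.93] t 35.0
white held (array([619.3,  24.1]), 2197)
```

```bash
python3 -m handwheel '[{"hand":-1,"dp":[0.001,0.0015,0.03],"rot":[0,0,0]},{"hand":-1,"dp":[0,0,0.025],"rot":[0,0,0]},{"hand":-1,"dp":[0,0,0.012],"rot":[0,0,0]},{"hand":-1,"dp":[0,0,0.010],"rot":[0,0,0]},{"hand":-1,"dp":[0,0,0],"rot":[0,0,0]},{"hand":-1,"dp":[0,0,0],"rot":[0,0,0]}]'; python3 -c "
from h import *
plan(*jig(-8,48),33,-2.9)"
```

```text
time: 35.85
ee_pos: [611.0, 20.9, 35.3]
tcp_rot: [-3.14, 0.08, -0.002]
ft_force: [0.0, 0.7, -0.5]
width: 21.0
grasp_force: 30.0
rot [-0.  -0.1 -0. ] then dp mm [-1.1 -1.6  2.3] q [ 0.15  0.6  -0.34  1.83  0.28  0.75 -1.97] t 35.9
```

```bash
python3 -m handwheel '[{"hand":-1,"dp":[0,-0.0015,0.002],"rot":[0,0,0]},{"hand":-1,"dp":[0,0,0],"rot":[0,0,0]},{"hand":-0.2,"dp":[0,0,0],"rot":[0,0,0]},{"hand":-0.2,"dp":[0,0,0],"rot":[0,0,0]},{"hand":-0.2,"dp":[0,0,0],"rot":[0,0,0]},{"hand":-0.2,"dp":[0,0,0],"rot":[0,0,0]},{"hand":-0.2,"dp":[0,0,-0.02],"rot":[0,0,0]},{"hand":-0.2,"dp":[0,0,-0.04],"rot":[0,0,0]},{"hand":0,"dp":[0,0,-0.05],"rot":[0,0,0]},{"hand":0,"dp":[-0.05,0,0],"rot":[0,0,0]},{"hand":0,"dp":[-0.03,0,0],"rot":[0,0,0]},{"hand":0,"dp":[0,0,0],"rot":[0,0,0]},{"hand":0,"dp":[0,0,0],"rot":[0,0,0]}]'; python3 - <<'E'
from h import *
c=cam("wrist")
for n,y in (("red",96),("white",48)):
    g=jig(-8,y); print(n,tapes(c,n,53,g,25),"expect",np.round(g,1))
cv2.imwrite('pics/w8.png',c['image'][...,::-1])
m,a=bench("blue"); plan(*m,50,a)
E
```

```text
time: 37.48
ee_pos: [531.7, 26.4, 143.8]
tcp_rot: [-3.14, 0.081, -0.004]
ft_force: [0.7, 0.0, -0.9]
width: 43.4
grasp_force: 0.0
red (array([610.9,  68.8]), 1406) expect [612.4  70.5]
white (array([614.6,  22.8]), 1477) expect [610.   22.5]
blue [345.  273.4] 93.2 len 112 npx 233
rot [  0.1  -0.1 -96.2] then dp mm [ 257.2 -172.5   93.1] q [ 0.21  0.36 -0.41  1.94  0.18  0.88 -1.92] t 37.6
```

```bash
python3 -m handwheel '[{"hand":0,"dp":[0,0,0],"rot":[0,0,-9.6]},{"hand":0,"dp":[0,0,0],"rot":[0,0,-9.6]},{"hand":0,"dp":[0,0,0],"rot":[0,0,-9.6]},{"hand":0,"dp":[0,0,0],"rot":[0,0,-9.6]},{"hand":0,"dp":[0,0,0],"rot":[0,0,-9.6]},{"hand":0,"dp":[0,0,0],"rot":[0,0,-9.6]},{"hand":0,"dp":[0,0,0],"rot":[0,0,-9.6]},{"hand":0,"dp":[0,0,0],"rot":[0,0,-9.6]},{"hand":0,"dp":[0,0,0],"rot":[0,0,-9.6]},{"hand":0,"dp":[0,0,0],"rot":[0,0,-9.8]},{"hand":0,"dp":[0.0429,-0.0287,0],"rot":[0,0,0]},{"hand":0,"dp":[0.0429,-0.0287,0],"rot":[0,0,0]},{"hand":0,"dp":[0.0429,-0.0287,0],"rot":[0,0,0]},{"hand":0,"dp":[0.0429,-0.0287,0],"rot":[0,0,0]},{"hand":0,"dp":[0.0429,-0.0287,0],"rot":[0,0,0]},{"hand":0,"dp":[0.0429,-0.0287,0],"rot":[0,0,0]},{"hand":0,"dp":[0,0,0.05],"rot":[0,0,0]},{"hand":0,"dp":[0,0,0.043],"rot":[0,0,0]},{"hand":0,"dp":[0,0,0],"rot":[0,0,0]},{"hand":0,"dp":[0,0,0],"rot":[0,0,0]}]'; python3 -c "
from h import *
m=(345,273.4);plan(*m,3,93.2);c=cam('wrist');print(tapes(c,'blue',20,m),proj(c,[*m,20]));bench('green');bench('black')"
```

```text
time: 40.08
ee_pos: [344.8, 274.7, 50.6]
tcp_rot: [-2.157, -2.283, -0.003]
ft_force: [-0.5, 0.3, -0.4]
width: 43.5
grasp_force: 0.0
rot [ 0.1 -0.1  0.1] then dp mm [-1.3  0.1 47.6] q [-0.12  0.46 -0.79  2.2   0.53  0.68 -1.22] t 40.1
(array([344. , 278.5]), 1713) [[325.52269679 272.15634982]]
green [ 390.8 -301.8] 107.3 len 120 npx 418
black [546.4 453.3] 94.8 len 116 npx 275
```

```bash
python3 -m handwheel '[{"hand":0,"dp":[0,-0.0005,0.025],"rot":[0,0,0]},{"hand":0,"dp":[0,0,0.022],"rot":[0,0,0]},{"hand":0,"dp":[0,0,0],"rot":[0,0,0]},{"hand":-1,"dp":[0,0,0],"rot":[0,0,0]},{"hand":-1,"dp":[0,0,0],"rot":[0,0,0]},{"hand":-1,"dp":[0,0,0],"rot":[0,0,0]},{"hand":-1,"dp":[0,0,0],"rot":[0,0,0]},{"hand":-1,"dp":[0,0,0],"rot":[0,0,0]},{"hand":-1,"dp":[0,0,0],"rot":[0,0,0]},{"hand":-1,"dp":[0,0,0],"rot":[0,0,0]}]'; python3 -c "
from h import *
plan(*jig(-8,0),36,-2.9)"
```

```text
time: 41.48
ee_pos: [344.0, 273.8, 3.2]
tcp_rot: [2.157, 2.283, 0.002]
ft_force: [0.2, -1.2, 6.1]
width: 21.1
grasp_force: 30.0
rot [ 0.1 -0.1 96.2] then dp mm [278.4 285.4 -32.8] q [-0.21  0.54 -0.69  2.23  0.64  0.58 -1.33] t 41.5
```

```bash
python3 -m handwheel '[{"hand":-1,"dp":[0,0,-0.03],"rot":[0,0,0]},{"hand":-1,"dp":[0,0,-0.04],"rot":[0,0,9.6]},{"hand":-1,"dp":[0,0,-0.045],"rot":[0,0,9.6]},{"hand":-1,"dp":[0,0,0],"rot":[0,0,9.6]},{"hand":-1,"dp":[0,0,0],"rot":[0,0,9.6]},{"hand":-1,"dp":[0,0,0],"rot":[0,0,9.6]},{"hand":-1,"dp":[0,0,0],"rot":[0,0,9.6]},{"hand":-1,"dp":[0,0,0],"rot":[0,0,9.6]},{"hand":-1,"dp":[0,0,0],"rot":[0,0,9.6]},{"hand":-1,"dp":[0,0,0],"rot":[0,0,9.6]},{"hand":-1,"dp":[0,0,0],"rot":[0,0,9.8]},{"hand":-1,"dp":[0.0348,0.0357,0],"rot":[0,0,0]},{"hand":-1,"dp":[0.0348,0.0357,0],"rot":[0,0,0]},{"hand":-1,"dp":[0.0348,0.0357,0],"rot":[0,0,0]},{"hand":-1,"dp":[0.0348,0.0357,0],"rot":[0,0,0]},{"hand":-1,"dp":[0.0348,0.0357,0],"rot":[0,0,0]},{"hand":-1,"dp":[0.0348,0.0357,0],"rot":[0,0,0]},{"hand":-1,"dp":[0.0348,0.0357,0],"rot":[0,0,0]},{"hand":-1,"dp":[0.0348,0.0357,0],"rot":[0,0,0]},{"hand":-1,"dp":[0,0,0],"rot":[0,0,0]}]';python3 -m handwheel '[{"hand":-1,"dp":[0,0,0],"rot":[0,0,0]},{"hand":-1,"dp":[0,0,0],"rot":[0,0,0]}]'; python3 -c "
from h import *
plan(*jig(-8,0),34,-2.9);g=jig(-8,0);c=cam('wrist')
print('blue held',tapes(c,'blue',135,g,25))"
```

```text
time: 43.98
ee_pos: [608.5, -30.9, 116.8]
tcp_rot: [3.139, -0.092, 0.001]
ft_force: [-0.5, -0.3, -1.8]
width: 21.3
grasp_force: 30.0
time: 44.22
ee_pos: [605.9, -24.2, 117.5]
tcp_rot: [-3.14, 0.076, 0.001]
ft_force: [0.4, 1.4, -0.8]
width: 21.1
grasp_force: 30.0
rot [-0.   0.   0.1] then dp mm [ 1.7  1.1 83.5] q [ 0.23  0.49 -0.34  1.79  0.2   0.9  -1.83] t 44.2
blue held (array([613.2, -24. ]), 2312)
```

```bash
python3 -m handwheel '[{"hand":-1,"dp":[0.001,0,0.03],"rot":[0,0,0]},{"hand":-1,"dp":[0,0,0.03],"rot":[0,0,0]},{"hand":-1,"dp":[0,0,0.012],"rot":[0,0,0]},{"hand":-1,"dp":[0,0,0.011],"rot":[0,0,0]},{"hand":-1,"dp":[0,0,0],"rot":[0,0,0]},{"hand":-1,"dp":[0,0,0],"rot":[0,0,0]}]'; python3 -c "
from h import *
plan(*jig(-8,0),34,-2.9)"
```

```text
time: 45.02
ee_pos: [608.6, -25.9, 35.4]
tcp_rot: [-3.141, 0.08, -0.003]
ft_force: [-0.4, -0.6, -0.1]
width: 21.2
grasp_force: 30.0
rot [-0.  -0.1 -0. ] then dp mm [-1.1 -0.5  1.4] q [ 0.2   0.6  -0.31  1.84  0.26  0.74 -1.87] t 45.0
```

```bash
python3 -m handwheel '[{"hand":-1,"dp":[0,-0.0005,0.0015],"rot":[0,0,0]},{"hand":-1,"dp":[0,0,0],"rot":[0,0,0]},{"hand":-0.2,"dp":[0,0,0],"rot":[0,0,0]},{"hand":-0.2,"dp":[0,0,0],"rot":[0,0,0]},{"hand":-0.2,"dp":[0,0,0],"rot":[0,0,0]},{"hand":-0.2,"dp":[0,0,0],"rot":[0,0,0]},{"hand":-0.2,"dp":[0,0,-0.02],"rot":[0,0,0]},{"hand":-0.2,"dp":[0,0,-0.04],"rot":[0,0,0]},{"hand":0,"dp":[0,0,-0.05],"rot":[0,0,0]},{"hand":0,"dp":[-0.05,0,0],"rot":[0,0,0]},{"hand":0,"dp":[-0.03,0,0],"rot":[0,0,0]},{"hand":0,"dp":[0,0,0],"rot":[0,0,0]},{"hand":0,"dp":[0,0,0],"rot":[0,0,0]}]'; python3 - <<'E'
from h import *
c=cam("wrist")
for n,y in (("red",96),("white",48),("blue",0)):
    g=jig(-8,y); print(n,tapes(c,n,53,g,25),"expect",np.round(g,1))
m,a=bench("green"); plan(*m,50,a)
E
```

```text
time: 46.65
ee_pos: [529.2, -21.5, 144.3]
tcp_rot: [3.141, -0.081, 0.004]
ft_force: [-0.5, -0.1, -0.0]
width: 43.5
grasp_force: 0.0
red (array([610.9,  67.1]), 1456) expect [612.4  70.5]
white (array([614.2,  20.9]), 1519) expect [610.   22.5]
blue (array([611.5, -24.9]), 1342) expect [607.5 -25.4]
green [ 390.9 -301.8] 107.1 len 120 npx 421
rot [ 1.000e-01 -1.000e-01 -1.101e+02] then dp mm [-227.2 -214.8   93.6] q [ 0.26  0.35 -0.37  1.95  0.16  0.88 -1.82] t 46.8
```

```bash
python3 -m handwheel '[{"hand":0,"dp":[0,0,0],"rot":[0,0,-10]},{"hand":0,"dp":[0,0,0],"rot":[0,0,-10]},{"hand":0,"dp":[0,0,0],"rot":[0,0,-10]},{"hand":0,"dp":[0,0,0],"rot":[0,0,-10]},{"hand":0,"dp":[0,0,0],"rot":[0,0,-10]},{"hand":0,"dp":[0,0,0],"rot":[0,0,-10]},{"hand":0,"dp":[0,0,0],"rot":[0,0,-10]},{"hand":0,"dp":[0,0,0],"rot":[0,0,-10]},{"hand":0,"dp":[0,0,0],"rot":[0,0,-10]},{"hand":0,"dp":[0,0,0],"rot":[0,0,-10]},{"hand":0,"dp":[0,0,0],"rot":[0,0,-10.1]},{"hand":0,"dp":[-0.0379,-0.0358,0],"rot":[0,0,0]},{"hand":0,"dp":[-0.0379,-0.0358,0],"rot":[0,0,0]},{"hand":0,"dp":[-0.0379,-0.0358,0],"rot":[0,0,0]},{"hand":0,"dp":[-0.0379,-0.0358,0],"rot":[0,0,0]},{"hand":0,"dp":[-0.0379,-0.0358,0],"rot":[0,0,0]},{"hand":0,"dp":[-0.0379,-0.0358,0],"rot":[0,0,0]},{"hand":0,"dp":[0,0,0.05],"rot":[0,0,0]},{"hand":0,"dp":[0,0,0.043],"rot":[0,0,0]},{"hand":0,"dp":[0,0,0],"rot":[0,0,0]}]'; python3 -m handwheel '[{"hand":0,"dp":[0,0,0],"rot":[0,0,0]}]';python3 -c "
from h import *
m=(390.9,-301.8);plan(*m,3,107.1);c=cam('wrist');print(tapes(c,'green',20,m),proj(c,[*m,20]));bench('black')"
```

```text
time: 49.25
ee_pos: [388.4, -301.2, 47.6]
tcp_rot: [-1.861, -2.523, -0.002]
ft_force: [0.2, 0.0, 0.7]
width: 42.9
grasp_force: 0.0
time: 49.38
ee_pos: [391.5, -302.5, 51.2]
tcp_rot: [1.863, 2.527, 0.001]
ft_force: [0.6, -0.1, -0.0]
width: 43.4
grasp_force: 0.0
rot [0.1 0.1 0.1] then dp mm [ 0.8 -0.3 48.2] q [ 1.1   0.5  -0.67  2.08  0.47  0.71  0.43] t 49.4
(array([ 390. , -299.7]), 1639) [[324.5549776  268.68810929]]
black [546.5 453.3] 94.7 len 116 npx 271
```

```bash
python3 -m handwheel '[{"hand":0,"dp":[0.001,0,0.025],"rot":[0,0,0]},{"hand":0,"dp":[0,0,0.023],"rot":[0,0,0]},{"hand":0,"dp":[0,0,0],"rot":[0,0,0]},{"hand":-1,"dp":[0,0,0],"rot":[0,0,0]},{"hand":-1,"dp":[0,0,0],"rot":[0,0,0]},{"hand":-1,"dp":[0,0,0],"rot":[0,0,0]},{"hand":-1,"dp":[0,0,0],"rot":[0,0,0]},{"hand":-1,"dp":[0,0,0],"rot":[0,0,0]},{"hand":-1,"dp":[0,0,0],"rot":[0,0,0]},{"hand":-1,"dp":[0,0,0],"rot":[0,0,0]}]'; python3 -c "
from h import *
plan(*jig(-8,-48),34,-2.9)"
```

```text
time: 50.72
ee_pos: [390.1, -301.5, 2.8]
tcp_rot: [1.864, 2.527, -0.001]
ft_force: [-0.6, 0.7, 7.5]
width: 21.2
grasp_force: 30.0
rot [1.000e-01 0.000e+00 1.101e+02] then dp mm [ 203.1 -238.8  -31.2] q [ 1.04  0.57 -0.6   2.11  0.56  0.61  0.36] t 50.7
```

```bash
python3 -m handwheel '[{"hand":-1,"dp":[0,0,-0.03],"rot":[0,0,0]},{"hand":-1,"dp":[0,0,-0.04],"rot":[0,0,10]},{"hand":-1,"dp":[0,0,-0.045],"rot":[0,0,10]},{"hand":-1,"dp":[0,0,0],"rot":[0,0,10]},{"hand":-1,"dp":[0,0,0],"rot":[0,0,10]},{"hand":-1,"dp":[0,0,0],"rot":[0,0,10]},{"hand":-1,"dp":[0,0,0],"rot":[0,0,10]},{"hand":-1,"dp":[0,0,0],"rot":[0,0,10]},{"hand":-1,"dp":[0,0,0],"rot":[0,0,10]},{"hand":-1,"dp":[0,0,0],"rot":[0,0,10]},{"hand":-1,"dp":[0,0,0],"rot":[0,0,10]},{"hand":-1,"dp":[0,0,0],"rot":[0,0,10.1]},{"hand":-1,"dp":[0.0339,-0.0398,0],"rot":[0,0,0]},{"hand":-1,"dp":[0.0339,-0.0398,0],"rot":[0,0,0]},{"hand":-1,"dp":[0.0339,-0.0398,0],"rot":[0,0,0]},{"hand":-1,"dp":[0.0339,-0.0398,0],"rot":[0,0,0]},{"hand":-1,"dp":[0.0339,-0.0398,0],"rot":[0,0,0]},{"hand":-1,"dp":[0.0339,-0.0398,0],"rot":[0,0,0]},{"hand":-1,"dp":[0,0,0],"rot":[0,0,0]},{"hand":-1,"dp":[0,0,0],"rot":[0,0,0]}]';python3 -m handwheel '[{"hand":-1,"dp":[0,0,0],"rot":[0,0,0]}]'; python3 -c "
from h import *
plan(*jig(-8,-48),34,-2.9);g=jig(-8,-48);c=cam('wrist')
print('green held',tapes(c,'green',135,g,25))"
```

```text
time: 53.22
ee_pos: [604.1, -73.4, 116.4]
tcp_rot: [3.14, -0.08, -0.003]
ft_force: [-0.3, -1.4, -0.4]
width: 21.3
grasp_force: 30.0
time: 53.35
ee_pos: [603.9, -74.8, 116.8]
tcp_rot: [3.14, -0.084, -0.002]
ft_force: [0.2, -0.5, -0.5]
width: 20.8
grasp_force: 30.0
rot [ 0.1  0.1 -0.2] then dp mm [ 1.1 -1.5 82.8] q [ 0.32  0.5  -0.35  1.79  0.21  0.9  -1.76] t 53.4
green held (array([609.8, -74.5]), 1959)
```

```bash
python3 -m handwheel '[{"hand":-1,"dp":[0.0005,-0.001,0.03],"rot":[0,0,0]},{"hand":-1,"dp":[0,0,0.03],"rot":[0,0,0]},{"hand":-1,"dp":[0,0,0.012],"rot":[0,0,0]},{"hand":-1,"dp":[0,0,0.010],"rot":[0,0,0]},{"hand":-1,"dp":[0,0,0],"rot":[0,0,0]},{"hand":-1,"dp":[0,0,0],"rot":[0,0,0]}]'; python3 -c "
from h import *
plan(*jig(-8,-48),34,-2.9)"
```

```text
time: 54.15
ee_pos: [606.2, -72.1, 36.0]
tcp_rot: [3.14, -0.081, 0.003]
ft_force: [0.1, -0.2, -0.6]
width: 20.9
grasp_force: 30.0
rot [ 0.  -0.1 -0. ] then dp mm [-1.1  1.3  2. ] q [ 0.29  0.6  -0.32  1.83  0.27  0.75 -1.8 ] t 54.1
```

```bash
python3 -m handwheel '[{"hand":-1,"dp":[0,0.0013,0.002],"rot":[0,0,0]},{"hand":-1,"dp":[0,0,0],"rot":[0,0,0]},{"hand":-0.2,"dp":[0,0,0],"rot":[0,0,0]},{"hand":-0.2,"dp":[0,0,0],"rot":[0,0,0]},{"hand":-0.2,"dp":[0,0,0],"rot":[0,0,0]},{"hand":-0.2,"dp":[0,0,0],"rot":[0,0,0]},{"hand":-0.2,"dp":[0,0,-0.02],"rot":[0,0,0]},{"hand":-0.2,"dp":[0,0,-0.04],"rot":[0,0,0]},{"hand":0,"dp":[0,0,-0.05],"rot":[0,0,0]},{"hand":0,"dp":[-0.05,0,0],"rot":[0,0,0]},{"hand":0,"dp":[-0.03,0,0],"rot":[0,0,0]},{"hand":0,"dp":[0,0,0],"rot":[0,0,0]},{"hand":0,"dp":[0,0,0],"rot":[0,0,0]}]'; python3 - <<'E'
from h import *
c=cam("wrist")
for n,y in (("red",96),("white",48),("blue",0),("green",-48)):
    g=jig(-8,y); print(n,tapes(c,n,53,g,25),"expect",np.round(g,1))
cv2.imwrite('pics/w9.png',c['image'][...,::-1])
m,a=bench("black"); plan(*m,100,a)
E
```

```text
time: 55.78
ee_pos: [526.8, -69.4, 144.3]
tcp_rot: [3.14, -0.08, 0.004]
ft_force: [0.3, 0.5, 0.0]
width: 43.8
grasp_force: 0.0
red (array([610.8,  65.4]), 1540) expect [612.4  70.5]
white (array([614.1,  19.1]), 1586) expect [610.   22.5]
blue (array([611.6, -26.9]), 1392) expect [607.5 -25.4]
green (array([606.3, -72.7]), 1287) expect [605.1 -73.3]
black [546.6 452.1] 94.6 len 114 npx 251
rot [  0.1  -0.1 -97.5] then dp mm [518.1  61.6  43.6] q [ 0.37  0.35 -0.39  1.94  0.17  0.88 -1.73] t 55.9
```

View pics/w9.png

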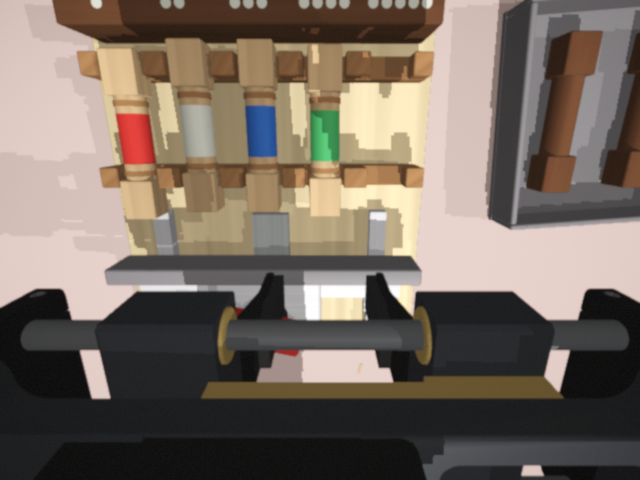

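All four spindles sit in their notches: red (136,140), white (198,130), blue (261,130) and green (325,135). The finished ones are in the tray. Black is next.

```bash
python3 -m handwheel '[{"hand":0,"dp":[0,0,0],"rot":[0,0,-9.7]},{"hand":0,"dp":[0,0,0],"rot":[0,0,-9.7]},{"hand":0,"dp":[0,0,0],"rot":[0,0,-9.7]},{"hand":0,"dp":[0,0,0],"rot":[0,0,-9.7]},{"hand":0,"dp":[0,0,0],"rot":[0,0,-9.7]},{"hand":0,"dp":[0,0,0],"rot":[0,0,-9.7]},{"hand":0,"dp":[0,0,0],"rot":[0,0,-9.7]},{"hand":0,"dp":[0,0,0],"rot":[0,0,-9.8]},{"hand":0,"dp":[0,0,0],"rot":[0,0,-9.9]},{"hand":0,"dp":[0,0,0],"rot":[0,0,-9.9]},{"hand":0,"dp":[0.0518,0.0062,0],"rot":[0,0,0]},{"hand":0,"dp":[0.0518,0.0062,0],"rot":[0,0,0]},{"hand":0,"dp":[0.0518,0.0062,0],"rot":[0,0,0]},{"hand":0,"dp":[0.0518,0.0062,0],"rot":[0,0,0]},{"hand":0,"dp":[0.0518,0.0062,0],"rot":[0,0,0]},{"hand":0,"dp":[0.0518,0.0062,0],"rot":[0,0,0]},{"hand":0,"dp":[0.0518,0.0062,0],"rot":[0,0,0]},{"hand":0,"dp":[0.0518,0.0062,0],"rot":[0,0,0]},{"hand":0,"dp":[0.0518,0.0062,0],"rot":[0,0,0]},{"hand":0,"dp":[0.0518,0.0062,0],"rot":[0,0,0]}]'; python3 -m handwheel '[{"hand":0,"dp":[0,0,0.05],"rot":[0,0,0]},{"hand":0,"dp":[0,0,0.043],"rot":[0,0,0]},{"hand":0,"dp":[0,0,0],"rot":[0,0,0]},{"hand":0,"dp":[0,0,0],"rot":[0,0,0]}]';python3 -c "
from h import *
m=(546.6,453);plan(*m,3,94.7);c=cam('wrist');print(tapes(c,'black',20,m,30),proj(c,[*m,20]))"
```

```text
time: 58.38
ee_pos: [546.8, 454.0, 142.5]
tcp_rot: [-2.132, -2.307, 0.0]
ft_force: [1.3, -0.6, 0.2]
width: 43.7
grasp_force: 0.0
time: 58.88
ee_pos: [547.0, 453.2, 51.5]
tcp_rot: [-2.131, -2.307, -0.004]
ft_force: [0.1, 0.7, 0.7]
width: 43.7
grasp_force: 0.0
rot [ 0.1 -0.1 -0.2] then dp mm [-0.2 -0.4 48.5] q [-0.33  0.79 -0.67  1.55  0.56  0.99 -1.09] t 58.9
(array([545.5, 454.8]), 1665) [[324.6935435  269.88604161]]
```

```bash
python3 -m handwheel '[{"hand":0,"dp":[0,-0.0005,0.025],"rot":[0,0,0]},{"hand":0,"dp":[0,0,0.023],"rot":[0,0,0]},{"hand":0,"dp":[0,0,0],"rot":[0,0,0]},{"hand":-1,"dp":[0,0,0],"rot":[0,0,0]},{"hand":-1,"dp":[0,0,0],"rot":[0,0,0]},{"hand":-1,"dp":[0,0,0],"rot":[0,0,0]},{"hand":-1,"dp":[0,0,0],"rot":[0,0,0]},{"hand":-1,"dp":[0,0,0],"rot":[0,0,0]},{"hand":-1,"dp":[0,0,0],"rot":[0,0,0]},{"hand":-1,"dp":[0,0,0],"rot":[0,0,0]}]'; python3 -c "
from h import *
plan(*jig(-8,-96),34,-2.9)"
```

```text
time: 60.18
ee_pos: [545.6, 451.9, 2.0]
tcp_rot: [2.131, 2.308, -0.0]
ft_force: [0.1, 0.2, -0.9]
width: 21.2
grasp_force: 30.0
rot [ 0.   0.  97.5] then dp mm [ 86.  569.6 -32. ] q [-0.35  0.84 -0.64  1.58  0.6   0.92 -1.12] t 60.2
```

```bash
python3 -m handwheel '[{"hand":-1,"dp":[0,0,-0.03],"rot":[0,0,0]},{"hand":-1,"dp":[0,0,-0.04],"rot":[0,0,9.7]},{"hand":-1,"dp":[0,0,-0.05],"rot":[0,0,9.7]},{"hand":-1,"dp":[0,0,0],"rot":[0,0,9.7]},{"hand":-1,"dp":[0,0,0],"rot":[0,0,9.7]},{"hand":-1,"dp":[0,0,0],"rot":[0,0,9.7]},{"hand":-1,"dp":[0,0,0],"rot":[0,0,9.7]},{"hand":-1,"dp":[0,0,0],"rot":[0,0,9.8]},{"hand":-1,"dp":[0,0,0],"rot":[0,0,9.8]},{"hand":-1,"dp":[0,0,0],"rot":[0,0,9.8]},{"hand":-1,"dp":[0,0,0],"rot":[0,0,9.9]}]';python3 -m handwheel '[{"hand":-1,"dp":[0.0078,0.0518,0],"rot":[0,0,0]},{"hand":-1,"dp":[0.0078,0.0518,0],"rot":[0,0,0]},{"hand":-1,"dp":[0.0078,0.0518,0],"rot":[0,0,0]},{"hand":-1,"dp":[0.0078,0.0518,0],"rot":[0,0,0]},{"hand":-1,"dp":[0.0078,0.0518,0],"rot":[0,0,0]},{"hand":-1,"dp":[0.0078,0.0518,0],"rot":[0,0,0]},{"hand":-1,"dp":[0.0078,0.0518,0],"rot":[0,0,0]},{"hand":-1,"dp":[0.0078,0.0518,0],"rot":[0,0,0]},{"hand":-1,"dp":[0.0078,0.0518,0],"rot":[0,0,0]},{"hand":-1,"dp":[0.0078,0.0518,0],"rot":[0,0,0]},{"hand":-1,"dp":[0.0078,0.0518,0],"rot":[0,0,0]},{"hand":-1,"dp":[0,0,0],"rot":[0,0,0]},{"hand":-1,"dp":[0,0,0],"rot":[0,0,0]},{"hand":-1,"dp":[0,0,0],"rot":[0,0,0]}]'; python3 -c "
from h import *
plan(*jig(-8,-96),34,-2.9);g=jig(-8,-96);c=cam('wrist')
print('black held',tapes(c,'black',135,g,25))"
```

```text
time: 61.55
ee_pos: [545.3, 452.1, 122.0]
tcp_rot: [-3.14, 0.089, 0.0]
ft_force: [-0.3, -0.5, -0.9]
width: 21.2
grasp_force: 30.0
time: 63.3
ee_pos: [602.2, -119.2, 122.2]
tcp_rot: [-3.14, 0.075, -0.0]
ft_force: [-0.3, 0.1, -0.8]
width: 20.8
grasp_force: 30.0
rot [-0.1 -0.   0.1] then dp mm [ 0.5  2.  88.2] q [ 0.32  0.48 -0.25  1.77  0.15  0.9  -1.62] t 63.3
black held (array([ 605. , -119.9]), 3620)
```

```bash
python3 -m handwheel '[{"hand":-1,"dp":[0,0.0005,0.035],"rot":[0,0,0]},{"hand":-1,"dp":[0,0,0.03],"rot":[0,0,0]},{"hand":-1,"dp":[0,0,0.012],"rot":[0,0,0]},{"hand":-1,"dp":[0,0,0.010],"rot":[0,0,0]},{"hand":-1,"dp":[0,0,0],"rot":[0,0,0]},{"hand":-1,"dp":[0,0,0],"rot":[0,0,0]}]'; python3 -c "
from h import *
plan(*jig(-8,-96),34,-2.9)"
```

```text
time: 64.1
ee_pos: [602.9, -122.0, 36.0]
tcp_rot: [3.14, -0.08, 0.003]
ft_force: [1.1, -0.4, -1.3]
width: 20.9
grasp_force: 30.0
rot [ 0.  -0.1 -0. ] then dp mm [-0.3 -0.7  2. ] q [ 0.3   0.59 -0.23  1.83  0.19  0.74 -1.65] t 64.1
```

```bash
python3 -m handwheel '[{"hand":-1,"dp":[0,-0.0007,0.002],"rot":[0,0,0]},{"hand":-1,"dp":[0,0,0],"rot":[0,0,0]},{"hand":-0.2,"dp":[0,0,0],"rot":[0,0,0]},{"hand":-0.2,"dp":[0,0,0],"rot":[0,0,0]},{"hand":-0.2,"dp":[0,0,0],"rot":[0,0,0]},{"hand":-0.2,"dp":[0,0,0],"rot":[0,0,0]},{"hand":-0.2,"dp":[0,0,-0.02],"rot":[0,0,0]},{"hand":-0.2,"dp":[0,0,-0.04],"rot":[0,0,0]},{"hand":-0.4,"dp":[0,0,-0.05],"rot":[0,0,0]},{"hand":-0.4,"dp":[-0.05,0,0],"rot":[0,0,0]},{"hand":-0.4,"dp":[-0.03,0,0],"rot":[0,0,0]},{"hand":-0.4,"dp":[0,0,0],"rot":[0,0,0]},{"hand":-0.4,"dp":[0,0,0],"rot":[0,0,0]}]'; python3 - <<'E'
from h import *
c=cam("wrist")
for n,y in (("red",96),("white",48),("blue",0),("green",-48),("black",-96)):
    g=jig(-8,y); print(n,tapes(c,n,53,g,25),"expect",np.round(g,1))
cv2.imwrite('pics/w10.png',c['image'][...,::-1])
plan(459.7,-18.3,61.5,73.2)
E
```

```text
time: 65.72
ee_pos: [523.5, -117.3, 144.3]
tcp_rot: [3.14, -0.08, 0.004]
ft_force: [0.2, -1.1, -0.0]
width: 25.9
grasp_force: 0.0
red (array([611. ,  63.3]), 1650) expect [612.4  70.5]
white (array([613.9,  17.3]), 1673) expect [610.   22.5]
blue (array([611.4, -28.8]), 1465) expect [607.5 -25.4]
green (array([606. , -74.8]), 1328) expect [605.1 -73.3]
black (array([ 605.3, -120.4]), 1254) expect [ 602.6 -121.3]
rot [  0.1  -0.1 -76.1] then dp mm [ 76.2 -89.8  82.5] q [ 0.36  0.35 -0.27  1.94  0.12  0.87 -1.59] t 65.8
```

```bash
python3 -m handwheel '[{"hand":-0.4,"dp":[0,0,0],"rot":[0,0,-9.5]},{"hand":-0.4,"dp":[0,0,0],"rot":[0,0,-9.5]},{"hand":-0.4,"dp":[0,0,0],"rot":[0,0,-9.5]},{"hand":-0.4,"dp":[0,0,0],"rot":[0,0,-9.5]},{"hand":-0.4,"dp":[0,0,0],"rot":[0,0,-9.5]},{"hand":-0.4,"dp":[0,0,0],"rot":[0,0,-9.5]},{"hand":-0.4,"dp":[0,0,0],"rot":[0,0,-9.5]},{"hand":-0.4,"dp":[0,0,0],"rot":[0,0,-9.6]},{"hand":-0.4,"dp":[0.0254,-0.0299,0],"rot":[0,0,0]},{"hand":-0.4,"dp":[0.0254,-0.0299,0],"rot":[0,0,0]},{"hand":-0.4,"dp":[0.0254,-0.03,0],"rot":[0,0,0]},{"hand":-0.4,"dp":[0,0,0.03],"rot":[0,0,0]},{"hand":-0.4,"dp":[0,0,0],"rot":[0,0,0]},{"hand":-0.4,"dp":[0,0,0],"rot":[0,0,0]}]'; python3 - <<'E'
from h import *
plan(459.7,-18.3,61.5,73.2)
c=cam("wrist")
print(tapes(c,"red",88,(459.7,-18.3),45),proj(c,[459.7,-18.3,91]))
hsv=cv2.cvtColor(c["image"],cv2.COLOR_RGB2HSV).astype(int)
m=((hsv[...,0]<6)|(hsv[...,0]>174))&(hsv[...,1]>170)&(hsv[...,2]>60)
v,u=np.nonzero(m);P=unproj(c,np.c_[u,v],91)[:,:2];P=P[np.linalg.norm(P-[459.7,-18.3],axis=1)<45]
w,V=np.linalg.eigh(np.cov((P-P.mean(0)).T));print(np.degrees(np.arctan2(V[1,1],V[0,1]))%180)
cv2.imwrite('pics/w11.png',c['image'][...,::-1])
E
```

```text
time: 67.53
ee_pos: [459.6, -18.3, 113.6]
tcp_rot: [2.523, 1.871, 0.002]
ft_force: [-0.2, 0.0, -0.6]
width: 26.2
grasp_force: 0.0
rot [ 0.  -0.  -0.1] then dp mm [ 0.1  0.1 52.1] q [ 0.46  0.32 -0.6   2.11  0.26  0.78 -0.6 ] t 67.5
(array([460.7, -10.8]), 2113) [[325.93444023 274.78200014]]
73.51444807222404
```

```bash
python3 -m handwheel '[{"hand":-0.4,"dp":[0,0,0.027],"rot":[0,0,0]},{"hand":-0.4,"dp":[0,0,0.025],"rot":[0,0,0]},{"hand":-0.4,"dp":[0,0,0],"rot":[0,0,0]},{"hand":-1,"dp":[0,0,0],"rot":[0,0,0]},{"hand":-1,"dp":[0,0,0],"rot":[0,0,0]},{"hand":-1,"dp":[0,0,0],"rot":[0,0,0]},{"hand":-1,"dp":[0,0,0],"rot":[0,0,0]},{"hand":-1,"dp":[0,0,0],"rot":[0,0,0]}]'; python3 -m handwheel '[{"hand":-1,"dp":[0.0014,0.0057,0],"rot":[0,0,0]},{"hand":-1,"dp":[0.0014,0.0057,0],"rot":[0,0,0]},{"hand":-1,"dp":[0.0014,0.0057,0],"rot":[0,0,0]},{"hand":-1,"dp":[0.0014,0.0057,0],"rot":[0,0,0]},{"hand":-1,"dp":[0.0014,0.0057,0],"rot":[0,0,0]},{"hand":-1,"dp":[0.0014,0.0057,0],"rot":[0,0,0]},{"hand":-1,"dp":[0.0008,0.0034,0],"rot":[0,0,0]},{"hand":-1,"dp":[0,0,0],"rot":[0,0,0]},{"hand":-1,"dp":[0,0,0],"rot":[0,0,0]}]'; python3 -c "
from h import *
plan(505.5,-20.7,61.5,73.2)"
```

```text
time: 68.58
ee_pos: [459.5, -18.4, 62.2]
tcp_rot: [2.521, 1.871, 0.003]
ft_force: [-0.9, 0.0, 8.2]
width: 13.8
grasp_force: 30.0
time: 69.7
ee_pos: [498.3, -20.4, 62.2]
tcp_rot: [2.521, 1.871, 0.003]
ft_force: [0.7, 0.0, 6.0]
width: 13.6
grasp_force: 30.0
rot [ 0.2 -0.  -0. ] then dp mm [1.8 6.9 0.7] q [ 0.39  0.45 -0.54  2.07  0.36  0.7  -0.67] t 69.7
```

Moving the last 7 mm in small steps.

```bash
python3 -m handwheel '[{"hand":-1,"dp":[0.0005,0.0019,0],"rot":[0,0,0]},{"hand":-1,"dp":[0.0005,0.0019,0],"rot":[0,0,0]},{"hand":-1,"dp":[0.0005,0.0019,0],"rot":[0,0,0]},{"hand":-1,"dp":[0.0003,0.0012,0],"rot":[0,0,0]},{"hand":-1,"dp":[0,0,0],"rot":[0,0,0]},{"hand":-1,"dp":[0,0,0],"rot":[0,0,0]}]'; python3 -m handwheel '[{"hand":-1,"dp":[0.0003,0.0012,0],"rot":[0,0,0]},{"hand":-1,"dp":[0.0003,0.0012,0],"rot":[0,0,0]},{"hand":-1,"dp":[0,0,0],"rot":[0,0,0]},{"hand":-1,"dp":[0,0,0],"rot":[0,0,0]}]';python3 -c "
from h import *
plan(505.5,-20.7,61.5,73.2)"
```

```text
time: 70.45
ee_pos: [503.9, -20.7, 62.2]
tcp_rot: [2.522, 1.872, -0.001]
ft_force: [-3.1, 0.6, 9.7]
width: 13.8
grasp_force: 30.0
time: 70.95
ee_pos: [506.5, -20.8, 62.2]
tcp_rot: [2.522, 1.872, -0.001]
ft_force: [-3.7, -0.4, 9.3]
width: 13.7
grasp_force: 30.0
rot [ 0.   0.1 -0. ] then dp mm [-0.2 -1.   0.7] q [ 0.39  0.47 -0.54  2.05  0.36  0.72 -0.67] t 71.0
```

```bash
for i in 1; do python3 -m handwheel '[{"hand":-1,"dp":[0.0003,0.0012,0],"rot":[0,0,0]},{"hand":-1,"dp":[0,0,0],"rot":[0,0,0]},{"hand":-1,"dp":[0,0,0],"rot":[0,0,0]}]'; python3 -m handwheel '[{"hand":-1,"dp":[0.0003,0.0012,0],"rot":[0,0,0]},{"hand":-1,"dp":[0,0,0],"rot":[0,0,0]},{"hand":-1,"dp":[0,0,0],"rot":[0,0,0]}]'; done
```

```text
time: 71.32
ee_pos: [507.7, -20.9, 62.2]
tcp_rot: [2.522, 1.872, -0.001]
ft_force: [-3.4, -0.4, 9.2]
width: 13.8
grasp_force: 30.0
time: 71.7
ee_pos: [508.7, -20.9, 62.2]
tcp_rot: [2.522, 1.872, -0.002]
ft_force: [-3.4, -0.7, 10.1]
width: 13.4
grasp_force: 30.0
```

```bash
python3 - <<'E'
from h import *
c=cam("wrist")
for n,y in (("red",96),("white",48),("blue",0),("green",-48),("black",-96)):
    g=jig(0,y); print(n,tapes(c,n,53,g,22),"expect",np.round(g,1))
t=cam("top")
for n,y in (("red",96),("white",48),("blue",0),("green",-48),("black",-96)):
    g=jig(0,y); print(n,tapes(t,n,53,g,20))
cv2.imwrite('pics/w12.png',c['image'][...,::-1])
E
```

```text
red (array([621.2,  69.5]), 3798) expect [620.4  70.1]
white (array([618.6,  24. ]), 3100) expect [617.9  22.1]
blue (array([616.3, -20.9]), 2491) expect [615.5 -25.8]
green (array([615.3, -65.4]), 1912) expect [613.1 -73.7]
black (array([ 610.3, -116.3]), 2144) expect [ 610.6 -121.7]
red (array([625.1,  66.7]), 44)
white None
blue (array([627.1, -29.8]), 13)
green (array([612. , -79.2]), 17)
black None
```

View pics/w12.png

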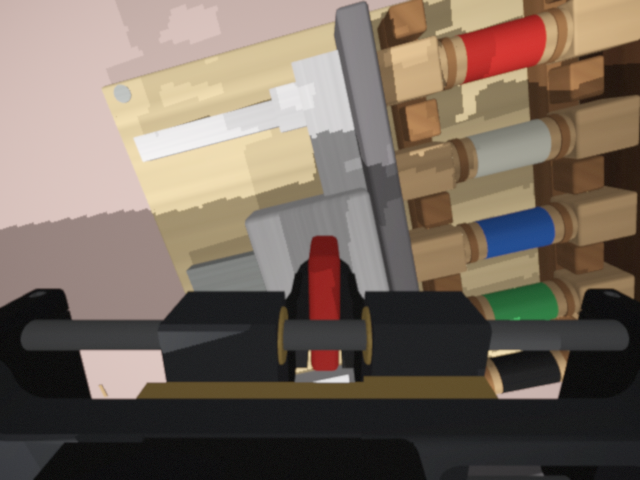

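Red, white and blue are flush against the fence face. Green and black are partly hidden, but all are near home by measurement. I keep pushing until the force rises.

```bash
python3 -m handwheel '[{"hand":-1,"dp":[0.0003,0.0012,0],"rot":[0,0,0]},{"hand":-1,"dp":[0,0,0],"rot":[0,0,0]},{"hand":-1,"dp":[0,0,0],"rot":[0,0,0]}]'; python3 -m handwheel '[{"hand":-1,"dp":[0.0003,0.0012,0],"rot":[0,0,0]},{"hand":-1,"dp":[0,0,0],"rot":[0,0,0]},{"hand":-1,"dp":[0,0,0],"rot":[0,0,0]}]'; python3 -m handwheel '[{"hand":-1,"dp":[0.0003,0.0012,0],"rot":[0,0,0]},{"hand":-1,"dp":[0,0,0],"rot":[0,0,0]},{"hand":-1,"dp":[0,0,0],"rot":[0,0,0]}]'
```

```text
time: 72.18
ee_pos: [508.7, -20.9, 62.2]
tcp_rot: [-2.522, -1.872, 0.005]
ft_force: [-6.5, 0.1, 13.0]
width: 13.4
grasp_force: 30.0
time: 72.55
ee_pos: [508.7, -20.9, 62.1]
tcp_rot: [-2.521, -1.872, 0.009]
ft_force: [-9.0, -0.3, 17.1]
width: 13.8
grasp_force: 30.0
time: 72.92
ee_pos: [508.8, -20.9, 62.1]
tcp_rot: [-2.52, -1.871, 0.012]
ft_force: [-12.2, 1.1, 19.3]
width: 13.7
grasp_force: 30.0
```

Hard contact at 508.7 mm. I tighten clockwise while keeping the push.

```bash
python3 -m handwheel '[{"hand":-1,"dp":[0,0,0],"rot":[0,0,7]},{"hand":-1,"dp":[0,0,0],"rot":[0,0,7]},{"hand":-1,"dp":[0,0,0],"rot":[0,0,7]},{"hand":-1,"dp":[0,0,0],"rot":[0,0,7]},{"hand":-1,"dp":[0,0,0],"rot":[0,0,7]},{"hand":-1,"dp":[0,0,0],"rot":[0,0,7]},{"hand":-1,"dp":[0,0,0],"rot":[0,0,7]},{"hand":-1,"dp":[0,0,0],"rot":[0,0,7]},{"hand":-1,"dp":[0,0,0],"rot":[0,0,7]},{"hand":-1,"dp":[0,0,0],"rot":[0,0,7]},{"hand":-1,"dp":[0,0,0],"rot":[0,0,6]},{"hand":-1,"dp":[0,0,0],"rot":[0,0,0]},{"hand":-1,"dp":[0,0,0],"rot":[0,0,0]}]'; python3 -c "
from h import *
plan(508.7,-20.9,61.5,-2.9);print(ctrl.sense()['moment'])"
```

```text
time: 74.55
ee_pos: [508.1, -20.0, 62.2]
tcp_rot: [3.14, -0.077, -0.015]
ft_force: [-13.0, 1.5, 20.9]
width: 14.0
grasp_force: 30.0
rot [0.  0.5 0.1] then dp mm [0.6 0.9 0.7] q [ 0.12  0.42 -0.21  2.06  0.13  0.68 -1.79] t 74.5
[ 0.60486525  2.94041101 -0.04568186]
```

```bash
python3 -m handwheel '[{"hand":-1,"dp":[0,0,0],"rot":[0,0,3]},{"hand":-1,"dp":[0,0,0],"rot":[0,0,0]},{"hand":-1,"dp":[-0.003,0,0],"rot":[0,0,-2]},{"hand":-0.2,"dp":[0,0,0],"rot":[0,0,0]},{"hand":-0.2,"dp":[0,0,0],"rot":[0,0,0]},{"hand":-0.2,"dp":[0,0,0],"rot":[0,0,0]},{"hand":-0.2,"dp":[0,0,0],"rot":[0,0,0]},{"hand":-0.2,"dp":[0,0,-0.03],"rot":[0,0,0]},{"hand":0,"dp":[0,0,-0.05],"rot":[0,0,0]},{"hand":0,"dp":[0,0,-0.05],"rot":[0,0,0]},{"hand":0,"dp":[0,0,-0.05],"rot":[0,0,0]},{"hand":0,"dp":[0,0,-0.03],"rot":[0,0,0]},{"hand":0,"dp":[0,0,0],"rot":[0,0,0]},{"hand":0,"dp":[0,0,0],"rot":[0,0,0]}]'; python3 - <<'E'
from h import *
c=cam("wrist")
for n,y in (("red",96),("white",48),("blue",0),("green",-48),("black",-96)):
    g=jig(0,y); print(n,tapes(c,n,53,g,25),"expect",np.round(g,1))
hsv=cv2.cvtColor(c["image"],cv2.COLOR_RGB2HSV).astype(int)
m=((hsv[...,0]<6)|(hsv[...,0]>174))&(hsv[...,1]>170)&(hsv[...,2]>60)
v,u=np.nonzero(m);P=unproj(c,np.c_[u,v],91)[:,:2];P=P[np.linalg.norm(P-[507,-20.7],axis=1)<45]
w,V=np.linalg.eigh(np.cov((P-P.mean(0)).T));print("wing",P.mean(0),(np.degrees(np.arctan2(V[1,1],V[0,1]))+90)%180-90+2.9)
cv2.imwrite('pics/w13.png',c['image'][...,::-1])
E
```

```text
time: 76.3
ee_pos: [509.0, -20.8, 269.9]
tcp_rot: [3.14, -0.105, -0.003]
ft_force: [-1.4, -0.7, -0.4]
width: 43.6
grasp_force: 0.0
red (array([622. ,  67.8]), 662) expect [620.4  70.1]
white (array([619.8,  21. ]), 715) expect [617.9  22.1]
blue (array([617.2, -25.2]), 636) expect [615.5 -25.8]
green (array([614.6, -72. ]), 610) expect [613.1 -73.7]
black (array([ 612.3, -113.8]), 349) expect [ 610.6 -121.7]
wing [512.1491475  -19.17938786] -0.3405699952790884
```

View pics/w13.png

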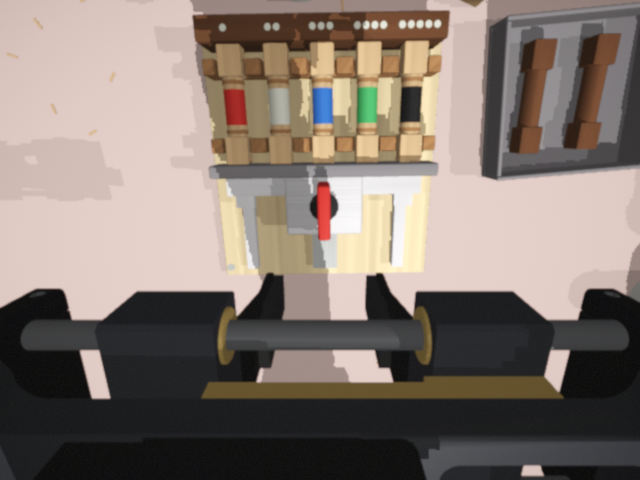

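All five spindles are between the fence and the stop at u = 235, 279, 323, 367 and 411. The wing is along the jig axis at (323,211), and both finished spindles are in the tray. I'm handing the job in.

```bash
python3 -c "
from rig import ctrl
print(ctrl.sign_off())"
```

```text
the job is handed in; nothing more can be done
None
```

The jig is changed over and the job is handed in: red, white, blue, green and black are in pockets 1 to 5, pressed home by the fence with the knob turned tight, and both finished spindles are in the tray. The sign-off returned no verdict, so this rests on my final wrist-camera check.

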